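# Load the rinsing shaker and lock its carrier down

### The job

Get the rinsing shaker ready to run: stand every plaque from the wooden stand upright on its short edge in the white slotted carrier, one to a slot and fully down. Lock the carrier down by its tongue under the locknut: put the spanner on the two flats of the stud with its handle beside the tall guide post, so that the post stops the stud from turning along, swing the locknut's lever clockwise (seen from above) until it is hard home, then lay the spanner back on its rubber mat. Leave the jar and the bowl where they are.

Things in the scene. Friction and masses are not known exactly. Their poses are not given: they have to be found in the camera images.
- plaque1_c (a point): flat turquoise stone plaque, 12 (its x) by 64 (its y) by 100 mm (its z), 0.21 kg, faces and ends alike; this is its centre. Starts on the wooden stand, lower short edge on the ledge, leaning back 30 deg towards the robot on a board behind its lowest 38 mm: the upper 60 mm can be pinched across the 12 mm. None from the start if absent (two to four are present, 74 mm apart)
- plaque2_c (a point): flat turquoise stone plaque, 12 (its x) by 64 (its y) by 100 mm (its z), 0.21 kg, faces and ends alike; this is its centre. Starts on the wooden stand, lower short edge on the ledge, leaning back 30 deg towards the robot on a board behind its lowest 38 mm: the upper 60 mm can be pinched across the 12 mm. None from the start if absent (two to four are present, 74 mm apart)
- plaque3_c (a point): flat turquoise stone plaque, 12 (its x) by 64 (its y) by 100 mm (its z), 0.21 kg, faces and ends alike; this is its centre. Starts on the wooden stand, lower short edge on the ledge, leaning back 30 deg towards the robot on a board behind its lowest 38 mm: the upper 60 mm can be pinched across the 12 mm. None from the start if absent (two to four are present, 74 mm apart)
- plaque4_c (a point): flat turquoise stone plaque, 12 (its x) by 64 (its y) by 100 mm (its z), 0.21 kg, faces and ends alike; this is its centre. Starts on the wooden stand, lower short edge on the ledge, leaning back 30 deg towards the robot on a board behind its lowest 38 mm: the upper 60 mm can be pinched across the 12 mm. None from the start if absent (two to four are present, 74 mm apart)
- slot1 (a point): middle of the floor of a slot in the white carrier, 63 mm above the table; z up. A plaque stands with its thickness along this y, its width along this x, centre 50 mm above. Slot 16 mm wide between round-topped teeth 36 mm tall, 82 mm long between cheeks 20 mm tall. Slots are 44 mm apart in a row along y; slot4 is next to the stud (155 mm off)
- slot2 (a point): middle of the floor of a slot in the white carrier, 63 mm above the table; z up. A plaque stands with its thickness along this y, its width along this x, centre 50 mm above. Slot 16 mm wide between round-topped teeth 36 mm tall, 82 mm long between cheeks 20 mm tall. Slots are 44 mm apart in a row along y; slot4 is next to the stud (155 mm off)
- slot3 (a point): middle of the floor of a slot in the white carrier, 63 mm above the table; z up. A plaque stands with its thickness along this y, its width along this x, centre 50 mm above. Slot 16 mm wide between round-topped teeth 36 mm tall, 82 mm long between cheeks 20 mm tall. Slots are 44 mm apart in a row along y; slot4 is next to the stud (155 mm off)
- slot4 (a point): middle of the floor of a slot in the white carrier, 63 mm above the table; z up. A plaque stands with its thickness along this y, its width along this x, centre 50 mm above. Slot 16 mm wide between round-topped teeth 36 mm tall, 82 mm long between cheeks 20 mm tall. Slots are 44 mm apart in a row along y; slot4 is next to the stud (155 mm off)
- stud_flats (a point): point on the axis of the upright stud (30 mm diameter) at the foot of its two flats, 100 mm above the table; a seated spanner's underside rests here. Flats 20 mm apart across this y, 26 mm long along this x, 22 mm tall, top 4 mm chamfered. Handle goes along +x, on the counter-clockwise side of the guide post. The stud turns freely (0.12 N m) and the locknut drags it along either way unless held
- stud (a joint): angle of the stud (rad), growing clockwise seen from above; near 0 the handle of a spanner on its flats touches the guide post (up to 0.2 more through play in the jaws). Starts 0.10 to 0.45 short of that; its final value does not matter
- locknut (a joint): angle of the locknut relative to the stud (rad), growing clockwise seen from above: 0 to 0.2 at the start, hard home at 1.0. Turning it on the stud takes 0.4 N m; it stays where it is left
- lever_grip (a point): middle of the black upright round grip (22 mm diameter, from 73 to 119 mm above the table) at the end of the locknut's lever, 85 mm from the stud's axis. The lever bar is 12 mm thick, 79 mm above the table. It swings about the stud's axis on the robot's side of it, over an open deck 63 mm above the table
- guide_post (a point): top centre of the tall steel guide post (16 mm diameter) on the shaker, 135 mm above the table, 135 mm from the stud's axis. It stands at one end of a fixed aluminium guide block (46 by 136 mm, top 100 mm above the table) on which the handle of a spanner on the stud rests level
- spanner_grip (a point): steel open-ended spanner, 206 mm long, 12 mm thick, 0.28 kg: point on its handle near its balance point, half-way up. +x points to the jaws, z is up. The handle is 20 mm wide and reaches from 33 mm ahead of to 119 mm behind this point. Starts flat on the mat, jaws roughly to the robot's right (-y)
- spanner_jaw (a point): same spanner and axes: middle of its open jaws, level with its underside, 78 mm ahead of and 6 mm below spanner_grip. The jaws are 23.5 mm apart across y, open towards +x and above and below, so they can be lowered over the flats; head 49 mm wide
- mat: black rubber mat, 260 (its x) by 90 (its y) by 4 mm, fixed; origin at the centre of its underside on the table. The spanner lies along its x, jaws towards +x
- stand: wooden leaning stand for the plaques, 304 mm long along its y, 75 mm deep, about 60 mm tall, fixed; origin at the centre of its underside. Its -x side faces the robot, where the plaques' tops lean to
- jar: closed jar, 60 mm diameter, 90 mm tall, a bystander; origin at the centre of its underside
- bowl: white bowl, 90 mm diameter, 45 mm tall, a bystander; origin at the centre of its underside
Mind the look-alikes: they are no part of the job. What is shaped like the part that bears plaque4_c but green, pink or red is not meant.

How it is judged:
On the way, in this order (a step that is already met when the one before it is completed fails the run):
1. the spanner sits down on the stud's flats (x of spanner_jaw in the frame of stud_flats between -0.01 and 0.01 m and y of spanner_jaw in the frame of stud_flats between -0.005 and 0.005 m and z of spanner_jaw in the frame of stud_flats between -0.006 and 0.007 m and angle between the x axis of spanner_jaw and the x axis of stud_flats, either way round below 0.22 rad), for 0.2 s.
2. the locknut has been turned hard home on the stud with the spanner still on the flats (all of step 1 and value of joint locknut above 0.93 rad), for 0.2 s.
3. the spanner lies flat on its mat again (x of spanner_grip in the frame of mat between -0.09 and 0.09 m and y of spanner_grip in the frame of mat between -0.045 and 0.045 m and height (world z) of spanner_grip between 0 and 0.018 m and angle between the z axis of spanner_grip and the z axis of mat, either way round below 0.15 rad), for 0.2 s.
At the end, for the whole second after the job is handed in: Each plaque present stands in a slot: centre 44-56 mm above its floor, within 10 mm across and 15 mm along, upright within 0.2 rad; locknut at 0.93 rad or more; spanner flat and at rest on the mat, its grip point over the mat and within 90 mm of its middle lengthways (all of step 3 and ((y of plaque1_c in the frame of slot1 between -0.01 and 0.01 m and x of plaque1_c in the frame of slot1 between -0.015 and 0.015 m and z of plaque1_c in the frame of slot1 between 0.044 and 0.056 m) or (y of plaque1_c in the frame of slot2 between -0.01 and 0.01 m and x of plaque1_c in the frame of slot2 between -0.015 and 0.015 m and z of plaque1_c in the frame of slot2 between 0.044 and 0.056 m) or (y of plaque1_c in the frame of slot3 between -0.01 and 0.01 m and x of plaque1_c in the frame of slot3 between -0.015 and 0.015 m and z of plaque1_c in the frame of slot3 between 0.044 and 0.056 m) or (y of plaque1_c in the frame of slot4 between -0.01 and 0.01 m and x of plaque1_c in the frame of slot4 between -0.015 and 0.015 m and z of plaque1_c in the frame of slot4 between 0.044 and 0.056 m)) and angle between the z axis of each of plaque1_c, plaque2_c, plaque3_c, plaque4_c and the z axis of slot1, either way round below 0.2 rad and angle between the x axis of each of plaque1_c, plaque2_c, plaque3_c, plaque4_c and the y axis of slot1, either way round below 0.25 rad and ((y of plaque2_c in the frame of slot1 between -0.01 and 0.01 m and x of plaque2_c in the frame of slot1 between -0.015 and 0.015 m and z of plaque2_c in the frame of slot1 between 0.044 and 0.056 m) or (y of plaque2_c in the frame of slot2 between -0.01 and 0.01 m and x of plaque2_c in the frame of slot2 between -0.015 and 0.015 m and z of plaque2_c in the frame of slot2 between 0.044 and 0.056 m) or (y of plaque2_c in the frame of slot3 between -0.01 and 0.01 m and x of plaque2_c in the frame of slot3 between -0.015 and 0.015 m and z of plaque2_c in the frame of slot3 between 0.044 and 0.056 m) or (y of plaque2_c in the frame of slot4 between -0.01 and 0.01 m and x of plaque2_c in the frame of slot4 between -0.015 and 0.015 m and z of plaque2_c in the frame of slot4 between 0.044 and 0.056 m)) and ((y of plaque3_c in the frame of slot1 between -0.01 and 0.01 m and x of plaque3_c in the frame of slot1 between -0.015 and 0.015 m and z of plaque3_c in the frame of slot1 between 0.044 and 0.056 m) or (y of plaque3_c in the frame of slot2 between -0.01 and 0.01 m and x of plaque3_c in the frame of slot2 between -0.015 and 0.015 m and z of plaque3_c in the frame of slot2 between 0.044 and 0.056 m) or (y of plaque3_c in the frame of slot3 between -0.01 and 0.01 m and x of plaque3_c in the frame of slot3 between -0.015 and 0.015 m and z of plaque3_c in the frame of slot3 between 0.044 and 0.056 m) or (y of plaque3_c in the frame of slot4 between -0.01 and 0.01 m and x of plaque3_c in the frame of slot4 between -0.015 and 0.015 m and z of plaque3_c in the frame of slot4 between 0.044 and 0.056 m)) and ((y of plaque4_c in the frame of slot1 between -0.01 and 0.01 m and x of plaque4_c in the frame of slot1 between -0.015 and 0.015 m and z of plaque4_c in the frame of slot1 between 0.044 and 0.056 m) or (y of plaque4_c in the frame of slot2 between -0.01 and 0.01 m and x of plaque4_c in the frame of slot2 between -0.015 and 0.015 m and z of plaque4_c in the frame of slot2 between 0.044 and 0.056 m) or (y of plaque4_c in the frame of slot3 between -0.01 and 0.01 m and x of plaque4_c in the frame of slot3 between -0.015 and 0.015 m and z of plaque4_c in the frame of slot3 between 0.044 and 0.056 m) or (y of plaque4_c in the frame of slot4 between -0.01 and 0.01 m and x of plaque4_c in the frame of slot4 between -0.015 and 0.015 m and z of plaque4_c in the frame of slot4 between 0.044 and 0.056 m)) and value of joint locknut above 0.93 rad and linear speed of spanner below 0.02 m/s); the robot touches nothing.
It fails at once if the jar is moved more than 30 mm (distance of jar from where it was at the start of the episode above 0.03 m).
It fails at once if the bowl is moved more than 30 mm (distance of bowl from where it was at the start of the episode above 0.03 m).
Of plaque1, plaque2, plaque3, plaque4 only 2 to 4 are there at a start; the rules pass over those that are not, and their reading is None.
At some moment in a run one of spanner may be knocked a few centimetres aside while the robot is not near it.
It also fails if it takes over 210 s, if anything falls off the work surface, if the arm or the gripper's body presses on something with over 40 N, if the wrist force passes 120 N, or if a joint passes its speed limit or range.

### The arm

A 7-joint arm with a two-finger parallel gripper is mounted at the origin on the work surface. World frame = base frame: x ahead of the robot, y to its left, z up, the work surface at z = 0. Lengths are in m, angles in rad, forces in N, time in s.
With the tool pointing down it reaches from about 0.425 to 1.025 m from the base axis. Payload 9.4 kg.
Tool frame: the origin (TCP) lies midway between the tips of the shut fingers; the grasp point (between the pads) lies 19 mm behind it; z points along the fingers, y is the direction in which the jaws open and shut (so a half turn about z gives the same grasp; the last joint's range is limited). The gripper opens to 93 mm and grips with 3 to 60 N. Pads are 15 mm wide; open, the fingers measure 128 mm over their backs; the gripper's body (75 mm by 188 mm) begins 65 mm behind the grasp point.
Start: joints at [1.156, 0.599, -0.003, 1.599, 0.002, 0.943, -0.08], TCP at [0.24, -0.684, 0.219] pointing down, gripper open.
Joint ranges: [-2.57, 2.57], [-0.35, 1.97], [-1.29, 1.29], [0.11, 2.56], [-1.05, 4.19], [0.11, 1.86], [-2.63, 2.63]. Speed limits (rad/s): [2.22, 2.22, 3.01, 3.01, 3.14, 3.14, 3.14].

### API

Orientations are given as a rotation vector (axis times angle).
In Python, from plant import r gives the robot as it stands. The module is installed in compiled form; this text tells all that it offers.
- The arm moves only by the tool drive_tool, never from a script. Its argument "motion" is a list of rows, each a list of 2 entries, a list of its own where there are three numbers: the shift along the world's x, y, z as a fraction of full scale, then the turn, a rotation vector about the world's x, y, z as a fraction of full scale. In form: [[[tx, ty, tz], [wx, wy, wz]], ...]. A call has 1 to 10 rows; each row shifts and turns the commanded pose from where the row before left it; what a row does not reach is not made up. Full scale, the value 1, is 0.02 m for a shift and 0.1 rad for a turn. A row lasts 1/8 s, in which the tool goes at most 62.5 mm and 10.7 degrees, less where a joint would pass 70% of its speed; a pose out of reach is approached as far as the arm can. A call with a number of a shift or a turn outside -1 to 1 is refused whole. A call with a gripper value outside its range is refused whole. "jaw" is the closure, from 0 (fully open) to 1 (shut), set as the call begins (left out, the last holds). The fingers move at their own pace and stop on an object; "force" is the grip in N (left out, the last holds). Time passes only in rows, so rows that do not move let the fingers close. It gives the time, the measured TCP pose, the force and the opening at its end, in the units of the state.
- r.sense(): the state, without advancing time (a new reading comes with each control period).
- r.get_image(name): name is "scene" or "top"; returns (picture, depth): 480x640x3 uint8, red, green, blue; 480x640 float32, m along the optical axis (not along the pixel's ray), 0 where there is no reading.
- r.camera_model(name): a dict with "mtx" (3x3 intrinsics, pixels), "extrinsics" (4x4, takes a point from camera to world coordinates). Camera axes: x right, y down, z forward; pixel columns grow to the right and rows downward; lengths in m; the calibration is good to about 2 mm. A picture is of the moment at which its call begins. camera_model takes no time and is no camera call.
- r.hand_in(): hands the job in, once; it reports no verdict.
The state is a dict: "time_s": time; "joint_positions": joint angles; "qvel": joint speeds; "effort": joint torques, N m; "tcp_pos": TCP position; "tcp_rot": TCP orientation; "contact_force": force on the tool from outside, world axes, zero at the start; "ft_torque": the same for the moment, N m; "opening": opening from 0.0 (shut) to 1.0 (fully open).
Only numpy, scipy, OpenCV 4.12 (cv2) and the standard library are available. Lean on these libraries where they do the work, as an engineer would, in place of code of your own. Each camera call takes 0.05 s, during which the arm holds its last target. There are 200 camera calls.

## Working session

There is one attempt and no reset: what is moved stays moved. The work goes in short steps, Python scripts to look and compute and a tool call to move; the robot and the scene stay as the last step left them, time stands still between calls to the robot, and variables do not carry over. Pictures are saved under pics/ and viewed, about 12 in all and at most 16, crops included, and the job is handed in when it is done.

Besides the shell and the picture viewer there is one more tool, called after "Call:" by a JSON object that holds its "method" and its "body", one argument or row to a line. drive_tool: Moves the arm, as the interface text tells. Its arguments: {"type":"object","properties":{"motion":{"type":"array"},"jaw":{"type":"number"},"force":{"type":"number"}},"required":["motion"]}

```bash
mkdir -p pics; cat > h.py <<'E'
import numpy as np, cv2
from plant import r
def grab(n,name=None):
    im,d=r.get_image(n); m=r.camera_model(n)
    if name: cv2.imwrite(f'pics/{name}.png',cv2.cvtColor(im,cv2.COLOR_RGB2BGR))
    np.savez(f'{n}.npz',im=im,d=d)
    return im,d,np.array(m['mtx']),np.array(m['extrinsics'])
def pts(d,K,T):
    v,u=np.mgrid[:d.shape[0],:d.shape[1]]
    c=np.stack([(u-K[0,2])/K[0,0]*d,(v-K[1,2])/K[1,1]*d,d],-1)
    return c@T[:3,:3].T+T[:3,3]
def ray(u,v,z,K,T):
    w=T[:3,:3]@np.array([(u-K[0,2])/K[0,0],(v-K[1,2])/K[1,1],1]); o=T[:3,3]
    return o+w*(z-o[2])/w[2]
E
python3 - <<'E'
from h import *
for n in('scene','top'):
    im,d,K,T=grab(n,n+'0'); print(n,K.tolist(),np.round(T,3).tolist(),(d>0).mean(),d.min(),d.max())
s=r.sense();print(s)
E
```

```text
scene [[540.9632258574071, 0.0, 316.8086742563932], [0.0, 540.9632258574071, 238.72696596623598], [0.0, 0.0, 1.0]] [[0.715, 0.517, -0.471, 1.216], [0.699, -0.544, 0.464, -0.807], [-0.017, -0.661, -0.75, 1.306], [0.0, 0.0, 0.0, 1.0]] 0.9957161458333333 0.0 3.942553
top [[451.76283289749637, 0.0, 317.32588300689366], [0.0, 451.76283289749637, 238.017009417681], [0.0, 0.0, 1.0]] [[0.011, -0.995, 0.102, 0.357], [-0.999, -0.014, -0.032, -0.057], [0.033, -0.102, -0.994, 1.22], [0.0, 0.0, 0.0, 1.0]] 0.99599609375 0.0 2.1111972
{'time_s': 0.1, 'joint_positions': array([ 1.15630917,  0.60004808, -0.00254513,  1.60006107,  0.00180406,
        0.94289419, -0.07977202]), 'qvel': array([-0.0009673 , -0.00237336,  0.00086363, -0.00310258, -0.00010916,
       -0.00023186, -0.0003587 ]), 'effort': array([ 6.05051173e-03, -7.66547370e+01,  1.50264390e+00, -2.52936065e+01,
       -5.22321055e-02,  1.35669659e-02,  2.79436387e-05]), 'tcp_pos': array([ 0.24010422, -0.68361682,  0.21784017]), 'tcp_rot': array([-3.09552764e+00, -5.27987100e-01,  5.76713461e-04]), 'contact_force': array([ 0.10800845, -0.29432013, -0.29030726]), 'ft_torque': array([0.03909715, 0.02275255, 0.02263031]), 'opening': 1.0002227185872845}
```

View pics/scene0.png

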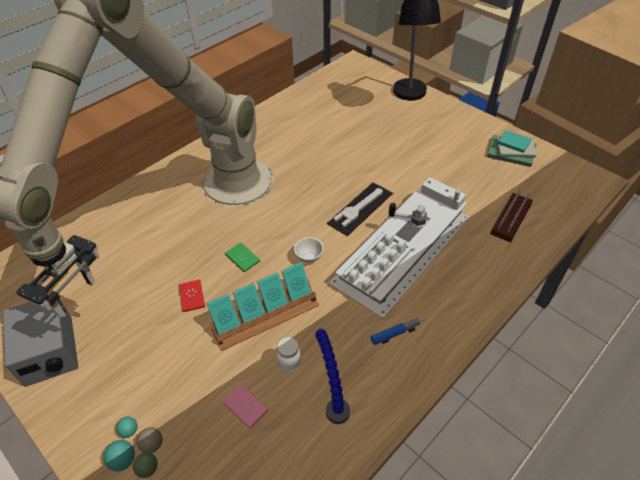

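View pics/top0.png

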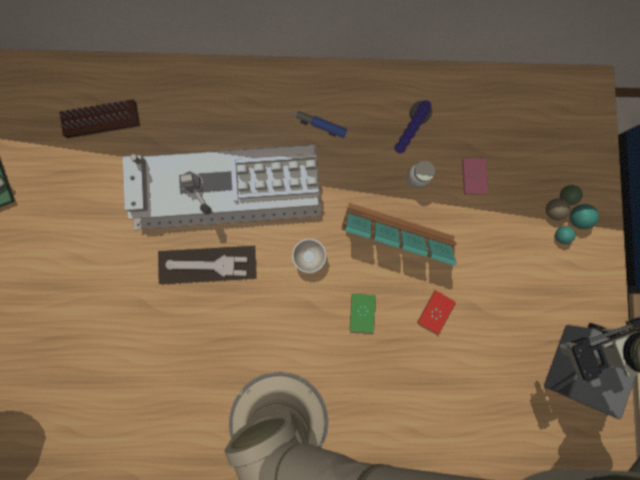

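The scene has four turquoise plaques at scene (210-315, 265-330). The shaker is at scene (330-470, 180-310), with the spanner on its mat at (360,207). In the top view the shaker spans (125-320, 150-230), the spanner is at (205,265) and the bowl at (309,256).

```bash
python3 - <<'E'
from h import *
out=[]
for n,(u0,v0,u1,v1),s in(('top',(110,140,330,290),3.6),('scene',(320,165,480,315),3.7)):
    f=np.load(n+'.npz'); im=f['im'][v0:v1,u0:u1]
    cv2.imwrite(f'pics/{n}_crop.png',cv2.resize(im[:,:,::-1],None,fx=s,fy=s,interpolation=cv2.INTER_CUBIC))
f=np.load('top.npz'); m=r.camera_model('top');K=np.array(m['mtx']);T=np.array(m['extrinsics'])
P=pts(f['d'],K,T); im=f['im'].astype(int)
print('table z',np.median(P[300:340,200:300,2]))
def blob(mask,nm,zr=None,mn=15):
    if zr: mask=mask&(P[...,2]>zr[0])&(P[...,2]<zr[1])
    c,l,st,ce=cv2.connectedComponentsWithStats(mask.astype(np.uint8))
    for i in range(1,c):
        if st[i,4]<mn: continue
        q=P[l==i]; print(nm,st[i],'mean',np.round(q.mean(0),4),'min',np.round(q.min(0),3),'max',np.round(q.max(0),3))
        rr=cv2.minAreaRect(q[:,:2].astype(np.float32)*1000); print('   rect mm',np.round(rr[0],1),np.round(rr[1],1),round(rr[2],1))
hsv=cv2.cvtColor(f['im'],cv2.COLOR_RGB2HSV)
tq=(hsv[...,0]>80)&(hsv[...,0]<95)&(hsv[...,1]>90)&(hsv[...,2]>60)
reg=np.zeros(tq.shape,bool);reg[190:280,330:470]=1
blob(tq&reg,'plaque')
reg=np.zeros(tq.shape,bool);reg[140:240,110:330]=1
for zr in((.085,.12),(.12,.2)): blob(reg,f'shaker{zr}',zr,4)
reg=np.zeros(tq.shape,bool);reg[240:290,150:265]=1
v=hsv[...,2]; blob(reg&(v<60),'mat'); blob(reg&(v>110)&(hsv[...,1]<60),'spanner')
E
```

```text
table z -0.0014840539438570888
plaque [346 216  24  21 342] mean [ 0.5055 -0.1971  0.086 ] min [ 0.357 -0.231  0.034] max [ 0.539 -0.057  1.22 ]
   rect mm [ 436.7 -151.4] [ 69.1 237.4] 56.2
plaque [375 224  24  23 354] mean [ 0.4842 -0.268   0.0881] min [ 0.357 -0.304  0.033] max [ 0.519 -0.057  1.22 ]
   rect mm [ 446.2 -173.6] [ 74.6 284.2] 22.5
plaque [402 232  25  23 356] mean [ 0.4627 -0.3351  0.0945] min [ 0.357 -0.373  0.031] max [ 0.499 -0.057  1.22 ]
   rect mm [ 433.5 -210.7] [ 71.  336.5] 14.4
plaque [429 241  26  23 347] mean [ 0.4417 -0.408   0.0881] min [ 0.357 -0.444  0.031] max [ 0.475 -0.057  1.22 ]
   rect mm [ 419.6 -248.5] [ 66.3 398. ] 8.5
shaker(0.085, 0.12) [ 123  156   22   55 1052] mean [0.6011 0.3676 0.098 ] min [0.535 0.34  0.085] max [0.673 0.398 0.119]
   rect mm [604.6 369.5] [136.6  48.3] 5.4
shaker(0.085, 0.12) [305 161  11   8  72] mean [ 0.6618 -0.073   0.0941] min [ 0.654 -0.085  0.085] max [ 0.672 -0.059  0.104]
   rect mm [662.5 -72.3] [16.7 26.2] 4.1
shaker(0.085, 0.12) [271 163  11   8  78] mean [0.6542 0.0145 0.0942] min [0.646 0.002 0.086] ma
[... 1610 characters left out ...]
2 0.085] max [0.571 0.205 0.088]
   rect mm [568.6 203.3] [5.6 2.6] 12.8
shaker(0.085, 0.12) [200 202  11  12  81] mean [0.5401 0.1853 0.1109] min [0.53  0.176 0.085] max [0.561 0.199 0.12 ]
   rect mm [543.7 191.2] [31.9 21. ] 58.6
shaker(0.12, 0.2) [130 155   9   8  47] mean [0.6576 0.3575 0.1304] min [0.651 0.351 0.121] max [0.665 0.366 0.137]
   rect mm [658.2 358.5] [14.5 13.9] 30.0
shaker(0.12, 0.2) [181 175  11   7  36] mean [0.6133 0.2314 0.1214] min [0.606 0.22  0.12 ] max [0.621 0.245 0.124]
   rect mm [613.3 232.3] [15.1 24.7] 3.9
spanner [166 255  81  21 837] mean [0.405  0.186  0.0151] min [ 0.357 -0.057 -0.003] max [0.433 0.308 1.22 ]
   rect mm [403.6 123.6] [368.   55.2] 84.1
```

View pics/top_crop.png

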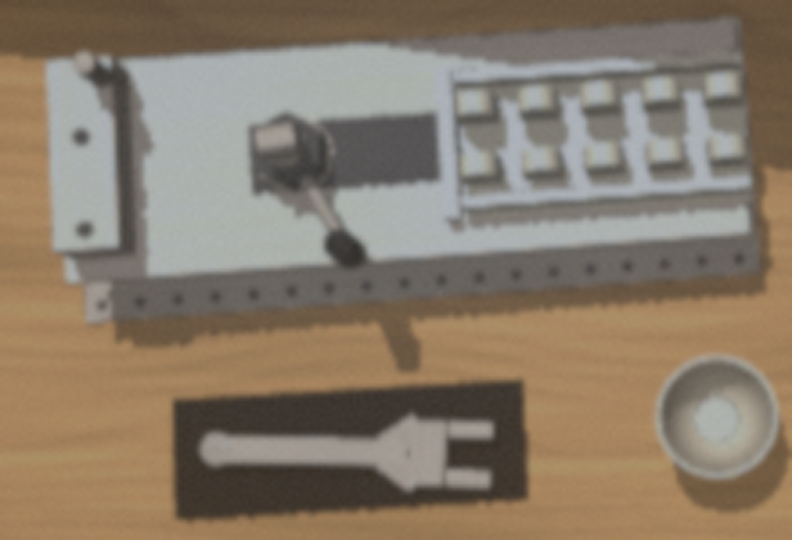

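View pics/scene_crop.png

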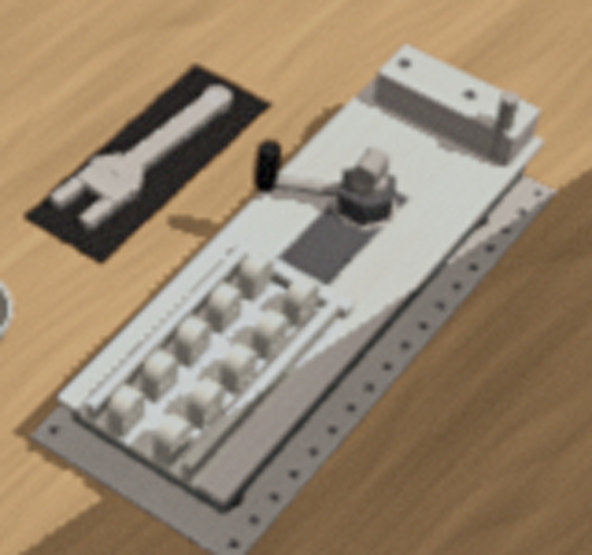

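The shaker is tilted about 5.2° and slot4, the stud and the post agree with the given distances. Next I'll get precise plaque, spanner and lever poses.

```bash
cat > meas.py <<'E'
from h import *
def plaques(n,reg):
    f=np.load(n+'.npz'); m=r.camera_model(n);K=np.array(m['mtx']);T=np.array(m['extrinsics'])
    P=pts(f['d'],K,T); hsv=cv2.cvtColor(f['im'],cv2.COLOR_RGB2HSV)
    tq=(hsv[...,0]>80)&(hsv[...,0]<97)&(hsv[...,1]>80)&(hsv[...,2]>50)&(f['d']>.1)
    R=np.zeros_like(tq);R[reg[1]:reg[3],reg[0]:reg[2]]=1
    c,l,st,_=cv2.connectedComponentsWithStats((tq&R).astype(np.uint8))
    for i in range(1,c):
        if st[i,4]<80: continue
        q=P[l==i]; k=np.ones(len(q),bool)
        for _ in range(8):
            c0=q[k].mean(0); nn=np.linalg.svd(q[k]-c0)[2][2]; nn*=np.sign(nn[2]); k=abs((q-c0)@nn)<.004
        g=q[k]; lo,hi=np.percentile(g[:,2],[1,99])
        print(n,st[i].tolist(),k.mean().round(2),'n',nn.round(3),'az',np.degrees(np.arctan2(nn[1],nn[0])).round(1),'facec',c0.round(4),'ctr',(c0-.006*nn).round(4),'z',lo.round(3),hi.round(3))
def spanner(n,reg):
    f=np.load(n+'.npz'); m=r.camera_model(n);K=np.array(m['mtx']);T=np.array(m['extrinsics'])
    P=pts(f['d'],K,T); hsv=cv2.cvtColor(f['im'],cv2.COLOR_RGB2HSV)
    R=np.zeros(f['d'].shape,bool);R[reg[1]:reg[3],reg[0]:reg[2]]=1
    for nm,mk,z in(('mat',R&(hsv[...,2]<85),.004),('spanner',R&(hsv[...,2]>110)&(hsv[...,1]<70),.016)):
        c,l,st,_=cv2.connectedComponentsWithStats(mk.astype(np.uint8)); i=1+st[1:,4].argmax()
        v,u=np.where(l==i); q=np.array([ray(a,b,z,K,T)[:2] for a,b in zip(u,v)])
        rr=cv2.minAreaRect((q*1000).astype(np.float32)); print(n,nm,len(u),np.round(rr[0],1),np.round(rr[1],1),round(rr[2],1))
        if nm=='spanner':
            # handle: thin part; tail end
            c0=q.mean(0);d=np.linalg.svd(q-c0)[2][0];d*=-np.sign(d[1]);s=(q-c0)@d; t=(q-c0)@np.array([-d[1],d[0]])
            tail=s.min()
            h=(s>tail+.02)&(s<tail+.10); a=np.polyfit(s[h],t[h],1); ang=np.arctan2(d[1],d[0])+np.arctan(a[0])
            ax=np.array([np.cos(ang),np.sin(ang)]); hc=q[h].mean(0); hs=(q-hc)@ax
            tp=hc+ax*np.percentile(hs,.3); jp=hc+ax*np.percentile(hs,99.7)
            print('  len',np.linalg.norm(jp-tp).round(4),'ang',np.degrees(ang).round(1),'tail',tp.round(4),'tip',jp.round(4),'grip(from tail+.119)',(tp+.119*ax).round(4),'(tip-.087)',(jp-.087*ax).round(4))
E
python3 - <<'E'
from meas import *
plaques('top',(335,190,470,280)); plaques('scene',(200,255,325,340))
spanner('top',(150,240,265,290)); spanner('scene',(320,175,400,240))
f=np.load('scene.npz'); m=r.camera_model('scene');K=np.array(m['mtx']);T=np.array(m['extrinsics'])
P=pts(f['d'],K,T)
b=(P[...,2]>.122)&(P[...,2]<.145); R=np.zeros_like(b);R[165:315,320:480]=1
c,l,st,_=cv2.connectedComponentsWithStats((b&R).astype(np.uint8))
for i in range(1,c): print('scene hi',st[i].tolist(),P[l==i].mean(0).round(4),P[l==i].max(0).round(3), cv2.minAreaRect((P[l==i][:,:2]*1000).astype(np.float32)))
f=np.load('top.npz'); m=r.camera_model('top');K=np.array(m['mtx']);T=np.array(m['extrinsics']);P=pts(f['d'],K,T)
g=P[198:218,195:215].reshape(-1,3); g=g[(g[:,2]>.112)&(g[:,2]<.13)];print('lever top',g.mean(0),len(g))
for z in(.1,.11,.117):
    s=P[165:195,175:205].reshape(-1,3); s=s[(s[:,2]>z)&(s[:,2]<.2)];rr=cv2.minAreaRect((s[:,:2]*1000).astype(np.float32));print(z,len(s),rr)
E
```

```text
top [346, 216, 24, 21, 344] 0.93 n [ 0.819 -0.241  0.52 ] az -16.4 facec [ 0.5077 -0.1977  0.0805] ctr [ 0.5028 -0.1962  0.0774] z 0.035 0.113
top [375, 224, 24, 23, 353] 0.94 n [ 0.817 -0.245  0.522] az -16.7 facec [ 0.4865 -0.2693  0.0798] ctr [ 0.4816 -0.2678  0.0767] z 0.035 0.114
top [402, 232, 25, 23, 352] 0.94 n [ 0.816 -0.243  0.524] az -16.6 facec [ 0.4651 -0.3387  0.0801] ctr [ 0.4602 -0.3373  0.077 ] z 0.035 0.114
top [429, 241, 26, 23, 351] 0.94 n [ 0.814 -0.246  0.526] az -16.8 facec [ 0.4436 -0.4102  0.08  ] ctr [ 0.4387 -0.4087  0.0768] z 0.034 0.113
scene [282, 263, 29, 38, 666] 0.79 n [ 0.829 -0.242  0.504] az -16.3 facec [ 0.5128 -0.2015  0.0728] ctr [ 0.5078 -0.2001  0.0698] z 0.032 0.115
scene [258, 274, 29, 37, 694] 0.82 n [ 0.835 -0.243  0.495] az -16.2 facec [ 0.4904 -0.2729  0.0738] ctr [ 0.4854 -0.2715  0.0709] z 0.032 0.115
scene [233, 284, 31, 38, 720] 0.84 n [ 0.826 -0.258  0.501] az -17.4 facec [ 0.4691 -0.3431  0.0746] ctr [ 0.4641 -0.3415  0.0716] z 0.032 0.114
scene [208, 295, 32, 39, 752] 0.79 n [ 0.826 -0.239  0.511] az -16.1 facec [ 0.4471 -0.4153  
[... 850 characters left out ...]
i [394, 205, 2, 2, 2] [0.5517 0.1858 0.1233] [0.554 0.186 0.124] ((551.7100219726562, 185.78216552734375), (4.749899387359619, 0.0), 169.61697387695312)
scene hi [417, 205, 8, 7, 22] [0.6157 0.2296 0.1249] [0.624 0.244 0.13 ] ((615.367431640625, 230.6698760986328), (27.491287231445312, 16.64630126953125), 84.17597198486328)
lever top [0.54099704 0.18702069 0.11712483] 62
0.1 122 ((610.8563232421875, 231.5068359375), (24.602706909179688, 27.221221923828125), 11.510334014892578)
0.11 98 ((612.8533935546875, 231.9455108642578), (20.313447952270508, 27.100454330444336), 10.323577880859375)
0.117 76 ((612.868896484375, 232.5485382080078), (19.961618423461914, 25.877994537353516), 9.6414794921875)
```

```bash
cat > go.py <<'E'
import sys
from h import *
from scipy.spatial.transform import Rotation as Ro
def plan(p,z,y,N=10):
    """print total move to TCP pos p, tool z dir, tool y dir"""
    s=r.sense(); z=np.array(z,float);z/=np.linalg.norm(z); y=np.array(y,float);y-=z*(y@z);y/=np.linalg.norm(y)
    R=Ro.from_matrix(np.stack([np.cross(y,z),y,z],1)); w=(R*Ro.from_rotvec(s['tcp_rot']).inv()).as_rotvec()
    d=np.array(p)-s['tcp_pos']
    n=int(max(np.ceil(abs(d).max()/.02-.02),np.ceil(abs(w).max()/.1-.02),1))
    print('t',round(s['time_s'],1),'tcp',s['tcp_pos'].round(4),'q',s['joint_positions'].round(2),'F',s['contact_force'].round(1),'op',round(s['opening'],3))
    print(' total d',d.round(4),'units',(d/.02).round(2),'w units',(w/.1).round(2),'minrows',n,' per row',(d/.02/n).round(3),(w/.1/n).round(3))
def az(a): a=np.radians(a); return np.array([np.cos(a),np.sin(a),0])
sx=az(-16.7); zc=np.array([0,0,.866])-.5*sx; nn=.866*sx+np.array([0,0,.5])
PC={1:(.507,-.199,.070),2:(.4855,-.270,.070),3:(.464,-.340,.070),4:(.4425,-.412,.070)}
SL={4:(.627,.077),3:(.631,.0332),2:(.635,-.0106),1:(.639,-.0544)}
def pick(i,back): plan(np.array(PC[i])+(.005+back)*zc,-zc,nn)
def slot(i,h): plan((*SL[i],.118+h),(0,0,-1),az(-84.8))
E
python3 -c "
from go import *
pick(1,.08)"
```

```text
t 0.1 tcp [ 0.2401 -0.6836  0.2178] q [ 1.16  0.6  -0.    1.6   0.    0.94 -0.08] F [ 0.1 -0.3 -0.3] op 1.0
 total d [ 0.2262  0.4968 -0.0742] units [11.31 24.84 -3.71] w units [-3.76 -3.94  9.19] minrows 25  per row [ 0.452  0.994 -0.148] [-0.15  -0.158  0.368]
```

Call:
{"method": "drive_tool", "body": {
  "motion": [
    [[0.45,0.99,0],[-0.15,-0.16,0.37]],
    [[0.45,0.99,0],[-0.15,-0.16,0.37]],
    [[0.45,0.99,0],[-0.15,-0.16,0.37]],
    [[0.45,0.99,0],[-0.15,-0.16,0.37]],
    [[0.45,0.99,0],[-0.15,-0.16,0.37]],
    [[0.45,0.99,0],[-0.15,-0.16,0.37]],
    [[0.45,0.99,0],[-0.15,-0.16,0.37]],
    [[0.45,0.99,0],[-0.15,-0.16,0.37]],
    [[0.45,0.99,0],[-0.15,-0.16,0.37]],
    [[0.45,0.99,0],[-0.15,-0.16,0.37]]
  ],
  "jaw": 0.45,
  "force": 30
}}

```text
time_s: 1.35
tcp_pos: [0.3304, -0.4852, 0.2184]
tcp_rot: [2.776, 1.03, 0.196]
contact_force: [0.7, 0.5, 0.0]
opening: 0.548
```

Call:
{"method": "drive_tool", "body": {
  "motion": [
    [[0.45,0.99,0],[-0.15,-0.16,0.37]],
    [[0.45,0.99,0],[-0.15,-0.16,0.37]],
    [[0.45,0.99,0],[-0.15,-0.16,0.37]],
    [[0.45,0.99,0],[-0.15,-0.16,0.37]],
    [[0.45,0.99,0],[-0.15,-0.16,0.37]],
    [[0.45,0.99,0],[-0.15,-0.16,0.37]],
    [[0.45,0.99,0],[-0.15,-0.16,0.37]],
    [[0.45,0.99,0],[-0.15,-0.16,0.37]],
    [[0.45,0.99,0],[-0.15,-0.16,0.37]],
    [[0.45,0.99,0],[-0.15,-0.16,0.37]]
  ]
}}

```text
time_s: 2.6
tcp_pos: [0.4204, -0.2874, 0.2194]
tcp_rot: [2.375, 1.441, 0.365]
contact_force: [4.3, -1.8, 2.7]
opening: 0.551
```

```bash
python3 -c "
from go import *
pick(1,.08)"
```

```text
t 2.6 tcp [ 0.4204 -0.2874  0.2194] q [ 0.77  0.25 -0.29  2.38  0.16  0.11 -0.13] F [ 4.3 -1.8  2.7] op 0.551
 total d [ 0.0459  0.1007 -0.0758] units [ 2.29  5.03 -3.79] w units [-0.77 -0.75  1.77] minrows 6  per row [ 0.382  0.839 -0.632] [-0.128 -0.126  0.295]
```

Call:
{"method": "drive_tool", "body": {
  "motion": [
    [[0.38,0.84,-0.63],[-0.13,-0.13,0.3]],
    [[0.38,0.84,-0.63],[-0.13,-0.13,0.3]],
    [[0.38,0.84,-0.63],[-0.13,-0.13,0.3]],
    [[0.38,0.84,-0.63],[-0.13,-0.13,0.3]],
    [[0.38,0.84,-0.63],[-0.13,-0.13,0.3]],
    [[0.38,0.84,-0.63],[-0.13,-0.13,0.3]],
    [[0,0,0],[0,0,0]]
  ]
}}

```text
time_s: 3.48
tcp_pos: [0.4256, -0.251, 0.1808]
tcp_rot: [2.307, 1.52, 0.327]
contact_force: [-0.2, -0.6, -0.1]
opening: 0.55
```

```bash
python3 -c "
from go import *
pick(1,.08)
pick(1,.0)"
```

```text
t 3.5 tcp [ 0.4256 -0.251   0.1808] q [ 0.81  0.33 -0.49  2.45  1.78  0.17 -1.77] F [-0.2 -0.6 -0.1] op 0.55
 total d [ 0.0407  0.0642 -0.0372] units [ 2.03  3.21 -1.86] w units [-0.29 -0.9   1.15] minrows 4  per row [ 0.509  0.803 -0.465] [-0.073 -0.226  0.287]
t 3.5 tcp [ 0.4256 -0.251   0.1808] q [ 0.81  0.33 -0.49  2.45  1.78  0.17 -1.77] F [-0.2 -0.6 -0.1] op 0.55
 total d [ 0.079   0.0527 -0.1065] units [ 3.95  2.64 -5.33] w units [-0.29 -0.9   1.15] minrows 6  per row [ 0.658  0.439 -0.888] [-0.049 -0.151  0.192]
```

Call:
{"method": "drive_tool", "body": {
  "motion": [
    [[0,0,0.8],[0,0,0.8]],
    [[0,0,0.8],[0,0,0.8]],
    [[0,0,0],[0,0,0.8]],
    [[0,0,0],[0,0,0.8]]
  ]
}}

```text
time_s: 3.98
tcp_pos: [0.4233, -0.2533, 0.1971]
tcp_rot: [2.127, 1.803, 0.377]
contact_force: [-0.5, -0.7, -0.8]
opening: 0.55
```

```bash
python3 -c "
from go import *
pick(1,.08)
print(Ro.from_rotvec(r.sense()['tcp_rot']).as_matrix().round(2))"
```

```text
t 4.0 tcp [ 0.4233 -0.2533  0.1971] q [ 1.12  0.35 -0.77  2.4   1.1   0.16 -0.8 ] F [-0.5 -0.7 -0.8] op 0.55
 total d [ 0.043   0.0666 -0.0535] units [ 2.15  3.33 -2.67] w units [-0.14 -1.   -1.25] minrows 4  per row [ 0.537  0.832 -0.668] [-0.035 -0.251 -0.312]
[[ 0.17  0.9   0.4 ]
 [ 0.99 -0.15 -0.08]
 [-0.01  0.41 -0.91]]
```

```bash
sed -i 's/-zc,nn)/-zc,-nn)/' go.py; python3 -c "
from go import *
pick(4,.13)"
```

```text
t 4.0 tcp [ 0.4233 -0.2533  0.1971] q [ 1.12  0.35 -0.77  2.4   1.1   0.16 -0.8 ] F [-0.5 -0.7 -0.8] op 0.55
 total d [-0.0455 -0.1393 -0.0102] units [-2.27 -6.96 -0.51] w units [-13.42   3.25  26.92] minrows 27  per row [-0.084 -0.258 -0.019] [-0.497  0.121  0.997]
```

Call:
{"method": "drive_tool", "body": {
  "motion": [
    [[-0.07,-0.5,0],[-0.45,0.11,0.9]],
    [[-0.07,-0.5,0],[-0.45,0.11,0.9]],
    [[-0.07,-0.5,0],[-0.45,0.11,0.9]],
    [[-0.07,-0.5,0],[-0.45,0.11,0.9]],
    [[-0.07,-0.5,0],[-0.45,0.11,0.9]],
    [[-0.07,-0.5,0],[-0.45,0.11,0.9]],
    [[-0.07,-0.5,0],[-0.45,0.11,0.9]],
    [[-0.07,-0.5,0],[-0.45,0.11,0.9]],
    [[-0.07,-0.5,0],[-0.45,0.11,0.9]],
    [[-0.07,-0.5,0],[-0.45,0.11,0.9]]
  ]
}}

```text
time_s: 5.22
tcp_pos: [0.4085, -0.3534, 0.1964]
tcp_rot: [0.976, 2.532, 0.028]
contact_force: [-0.4, -0.3, 0.1]
opening: 0.552
```

```bash
python3 -c "
from go import *
pick(4,.13)"
```

```text
t 5.2 tcp [ 0.4085 -0.3534  0.1964] q [ 1.49  0.51 -1.08  2.3   1.2   0.37  0.3 ] F [-0.4 -0.3  0.1] op 0.552
 total d [-0.0307 -0.0392 -0.0094] units [-1.53 -1.96 -0.47] w units [-8.91  2.17 17.92] minrows 18  per row [-0.085 -0.109 -0.026] [-0.495  0.12   0.996]
```

Call:
{"method": "drive_tool", "body": {
  "motion": [
    [[-0.08,-0.1,0],[-0.45,0.11,0.9]],
    [[-0.08,-0.1,0],[-0.45,0.11,0.9]],
    [[-0.08,-0.1,0],[-0.45,0.11,0.9]],
    [[-0.08,-0.1,0],[-0.45,0.11,0.9]],
    [[-0.08,-0.1,0],[-0.45,0.11,0.9]],
    [[-0.08,-0.1,0],[-0.45,0.11,0.9]],
    [[-0.08,-0.1,0],[-0.45,0.11,0.9]],
    [[-0.08,-0.1,0],[-0.45,0.11,0.9]],
    [[-0.08,-0.1,0],[-0.45,0.11,0.9]],
    [[-0.08,-0.1,0],[-0.45,0.11,0.9]]
  ]
}}

```text
time_s: 6.48
tcp_pos: [0.3923, -0.3731, 0.1961]
tcp_rot: [-0.365, 2.677, -0.316]
contact_force: [0.8, -0.1, -0.2]
opening: 0.547
```

Call:
{"method": "drive_tool", "body": {
  "motion": [
    [[-0.08,-0.1,0],[-0.45,0.11,0.9]],
    [[-0.08,-0.1,0],[-0.45,0.11,0.9]],
    [[-0.08,-0.1,0],[-0.45,0.11,0.9]],
    [[-0.08,-0.1,0],[-0.45,0.11,0.9]],
    [[-0.08,-0.1,0],[-0.45,0.11,0.9]],
    [[-0.08,-0.1,0],[-0.45,0.11,0.9]],
    [[-0.08,-0.1,0],[-0.45,0.11,0.9]],
    [[-0.08,-0.1,0],[-0.45,0.11,0.9]],
    [[-0.08,-0.1,0],[-0.45,0.11,0.9]],
    [[-0.08,-0.1,0],[-0.45,0.11,0.9]]
  ]
}}

```text
time_s: 7.72
tcp_pos: [0.3764, -0.3932, 0.1962]
tcp_rot: [-1.665, 2.212, -0.6]
contact_force: [-0.0, 0.2, 0.2]
opening: 0.55
```

```bash
python3 -c "
from go import *
pick(4,.08)"
```

```text
t 7.7 tcp [ 0.3764 -0.3932  0.1962] q [ 1.71  0.58 -1.18  2.33  1.45  0.32  2.24] F [-0.   0.2  0.2] op 0.55
 total d [ 0.0254 -0.0066 -0.0526] units [ 1.27 -0.33 -2.63] w units [ 0.06 -0.   -0.1 ] minrows 3  per row [ 0.424 -0.109 -0.876] [ 0.02  -0.    -0.033]
```

Call:
{"method": "drive_tool", "body": {
  "motion": [
    [[0.42,-0.11,-0.88],[0.02,0,-0.03]],
    [[0.42,-0.11,-0.88],[0.02,0,-0.03]],
    [[0.42,-0.11,-0.88],[0.02,0,-0.03]],
    [[0.38,-0.12,-0.69],[0,0,0]],
    [[0.38,-0.12,-0.69],[0,0,0]],
    [[0.38,-0.12,-0.69],[0,0,0]],
    [[0.38,-0.12,-0.69],[0,0,0]],
    [[0.4,-0.12,-0.69],[0,0,0]],
    [[0,0,0],[0,0,0]]
  ]
}}

```text
time_s: 8.85
tcp_pos: [0.4409, -0.4113, 0.0734]
tcp_rot: [-1.649, 2.222, -0.593]
contact_force: [-0.4, -0.6, 0.0]
opening: 0.552
```

```bash
python3 -c "
from go import *
pick(4,0)
grab('scene','s1');grab('top','t1')
a=cv2.imread('pics/s1.png')[180:380,120:400];b=cv2.imread('pics/t1.png')[160:340,310:500]
cv2.imwrite('pics/p1.png',np.hstack([cv2.resize(a,(420,300)),cv2.resize(b,(316,300))]))"
```

```text
t 8.8 tcp [ 0.4409 -0.4113  0.0734] q [ 1.52  0.92 -1.14  2.3   1.97  0.6   1.79] F [-0.4 -0.6  0. ] op 0.552
 total d [-0.0008  0.      0.0009] units [-0.04  0.    0.05] w units [-0.02  0.01  0.02] minrows 1  per row [-0.04   0.     0.047] [-0.024  0.009  0.016]
```

View pics/p1.png

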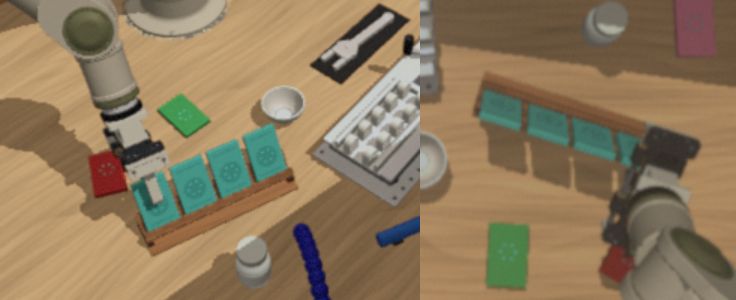

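Call:
{"method": "drive_tool", "body": {
  "motion": [
    [[0,0,0],[0,0,0]],
    [[0,0,0],[0,0,0]],
    [[0,0,0],[0,0,0]],
    [[0,0,0],[0,0,0]],
    [[-0.19,0.06,0.35],[0,0,0]],
    [[-0.38,0.12,0.69],[0,0,0]],
    [[-0.38,0.12,0.69],[0,0,0]],
    [[-0.38,0.12,0.69],[0,0,0]],
    [[-0.3,0.1,0.9],[0,0,0]],
    [[-0.2,0.1,0.9],[0,0,0]]
  ],
  "jaw": 1.0,
  "force": 30
}}

```text
time_s: 10.2
tcp_pos: [0.403, -0.3987, 0.1594]
tcp_rot: [-1.648, 2.223, -0.595]
contact_force: [-0.7, 0.7, -2.3]
opening: 0.13
```

```bash
sed -i 's/(0,0,-1),az(-84.8))/(0,0,-1),az(95.2))/' go.py; python3 -c "
from go import *
slot(4,.14)"
```

```text
t 10.2 tcp [ 0.403  -0.3987  0.1594] q [ 1.61  0.68 -1.14  2.32  1.7   0.39  1.98] F [-0.7  0.7 -2.3] op 0.13
 total d [0.224  0.4757 0.0986] units [11.2  23.79  4.93] w units [  4.3    3.52 -11.57] minrows 24  per row [0.467 0.991 0.205] [ 0.179  0.147 -0.482]
```

Call:
{"method": "drive_tool", "body": {
  "motion": [
    [[0,0,0.95],[0.18,0.15,-0.4]],
    [[0,0.2,0.95],[0.18,0.15,-0.4]],
    [[0.2,0.6,0.95],[0.18,0.15,-0.48]],
    [[0.5,0.99,0.8],[0.18,0.15,-0.48]],
    [[0.5,0.99,0.6],[0.18,0.15,-0.48]],
    [[0.5,0.99,0.4],[0.18,0.15,-0.48]],
    [[0.5,0.99,0.2],[0.18,0.15,-0.48]],
    [[0.5,0.99,0],[0.18,0.15,-0.48]],
    [[0.5,0.99,0],[0.18,0.15,-0.48]],
    [[0.5,0.99,0],[0.18,0.15,-0.48]]
  ]
}}

```text
time_s: 11.45
tcp_pos: [0.4774, -0.2437, 0.256]
tcp_rot: [-1.123, 2.702, -0.37]
contact_force: [0.5, 0.0, -1.7]
opening: 0.131
```

Call:
{"method": "drive_tool", "body": {
  "motion": [
    [[0.5,0.99,0],[0.18,0.15,-0.48]],
    [[0.5,0.99,0],[0.18,0.15,-0.48]],
    [[0.5,0.99,0],[0.18,0.15,-0.48]],
    [[0.5,0.99,0],[0.18,0.15,-0.48]],
    [[0.5,0.99,0],[0.18,0.15,-0.48]],
    [[0.5,0.99,0],[0.18,0.15,-0.48]],
    [[0.5,0.99,0],[0.18,0.15,-0.48]],
    [[0.5,0.99,0],[0.18,0.15,-0.48]],
    [[0.5,0.99,0],[0.18,0.15,-0.48]],
    [[0.5,0.99,0],[0.18,0.15,-0.48]]
  ]
}}

```text
time_s: 12.7
tcp_pos: [0.5776, -0.046, 0.256]
tcp_rot: [-0.463, 3.046, -0.106]
contact_force: [0.5, -0.7, -1.5]
opening: 0.126
```

```bash
python3 -c "
from go import *
slot(4,.1)"
```

```text
t 12.7 tcp [ 0.5776 -0.046   0.256 ] q [ 0.64  0.52 -1.01  1.91  0.63  0.98  1.21] F [ 0.5 -0.7 -1.5] op 0.126
 total d [ 0.0494  0.123  -0.038 ] units [ 2.47  6.15 -1.9 ] w units [ 0.66  0.62 -2.11] minrows 7  per row [ 0.353  0.879 -0.272] [ 0.094  0.088 -0.301]
```

Call:
{"method": "drive_tool", "body": {
  "motion": [
    [[0.35,0.88,-0.27],[0.09,0.09,-0.3]],
    [[0.35,0.88,-0.27],[0.09,0.09,-0.3]],
    [[0.35,0.88,-0.27],[0.09,0.09,-0.3]],
    [[0.35,0.88,-0.27],[0.09,0.09,-0.3]],
    [[0.35,0.88,-0.27],[0.09,0.09,-0.3]],
    [[0.35,0.88,-0.27],[0.09,0.09,-0.3]],
    [[0.35,0.88,-0.27],[0.09,0.09,-0.3]],
    [[0,0,-0.9],[0,0,0]],
    [[0,0,-0.9],[0,0,0]],
    [[0,0,0],[0,0,0]]
  ]
}}

```text
time_s: 13.95
tcp_pos: [0.6258, 0.075, 0.1801]
tcp_rot: [0.145, -3.134, 0.007]
contact_force: [-0.1, 0.4, -2.6]
opening: 0.126
```

```bash
python3 -c "
from go import *
slot(4,0)
grab('scene','s2');grab('top','t2')
a=cv2.imread('pics/s2.png')[150:320,310:480];b=cv2.imread('pics/t2.png')[130:290,170:340]
cv2.imwrite('pics/p2.png',np.hstack([cv2.resize(a,(400,400)),cv2.resize(b,(400,400))]))"
```

```text
t 13.9 tcp [0.6258 0.075  0.1801] q [ 0.34  0.68 -0.88  1.82  0.63  0.96  0.85] F [-0.1  0.4 -2.6] op 0.126
 total d [ 0.0012  0.002  -0.0621] units [ 0.06  0.1  -3.11] w units [ 0.05 -0.04 -0.02] minrows 4  per row [ 0.015  0.025 -0.776] [ 0.011 -0.01  -0.005]
```

View pics/p2.png

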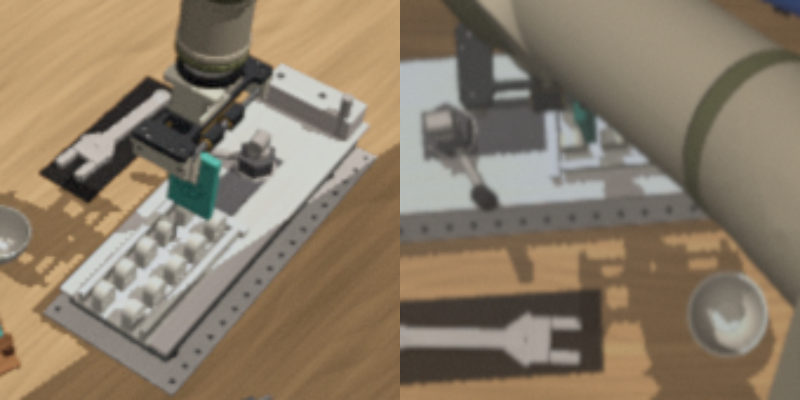

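The plaque is over slot4 (scene part at (195,185)) and upright. I'll lower it now.

Call:
{"method": "drive_tool", "body": {
  "motion": [
    [[0.06,0.1,-0.7],[0.05,-0.04,-0.02]],
    [[0,0,-0.7],[0,0,0]],
    [[0,0,-0.7],[0,0,0]],
    [[0,0,-0.6],[0,0,0]],
    [[0,0,0],[0,0,0]]
  ]
}}

```text
time_s: 14.68
tcp_pos: [0.6278, 0.0784, 0.127]
tcp_rot: [-0.143, 3.137, 0.002]
contact_force: [0.5, 0.3, -1.5]
opening: 0.127
```

Call:
{"method": "drive_tool", "body": {
  "motion": [
    [[0,0,-0.15],[0,0,0]],
    [[0,0,-0.15],[0,0,0]],
    [[0,0,-0.1],[0,0,0]],
    [[0,0,0],[0,0,0]]
  ]
}}

```text
time_s: 15.18
tcp_pos: [0.6293, 0.0789, 0.1235]
tcp_rot: [-0.142, 3.131, 0.0]
contact_force: [-6.8, -3.7, 25.0]
opening: 0.13
```

```bash
python3 -c "
from meas import *
grab('scene'); plaques('scene',(350,190,440,290))
print(r.sense()['contact_force'],r.sense()['tcp_pos'])"
```

```text
scene [382, 228, 22, 27, 235] 0.8 n [-0.129  0.992  0.011] az 97.4 facec [0.6403 0.0748 0.1173] ctr [0.6411 0.0689 0.1172] z 0.073 0.167
[-6.72544725 -3.67640709 24.5401375 ] [0.62923904 0.07887023 0.12352133]
```

Call:
{"method": "drive_tool", "body": {
  "motion": [
    [[0,0,0.2],[0,0,0]],
    [[0,0,0],[0,0,0]],
    [[0,0,0],[0,0,0]],
    [[0,0,0.5],[0,0,0]],
    [[0,0,0.9],[0,0,0]],
    [[0,0,0.9],[0,0,0]],
    [[0,0,0.9],[0,0,0]],
    [[0,0,0.9],[0,0,0]],
    [[0,0,0.9],[0,0,0]],
    [[0,0,0.5],[0,0,0]]
  ],
  "jaw": 0.7
}}

```text
time_s: 16.48
tcp_pos: [0.6287, 0.0787, 0.2357]
tcp_rot: [-0.143, 3.134, 0.003]
contact_force: [-0.8, -0.4, -0.6]
opening: 0.296
```

```bash
python3 -c "
from go import *
from meas import *
pick(3,.12)
grab('scene'); plaques('scene',(350,190,440,290)) "
```

```text
t 16.5 tcp [0.6287 0.0787 0.2357] q [ 0.37  0.62 -0.93  1.77  0.57  1.04  0.9 ] F [-0.8 -0.4 -0.6] op 0.296
 total d [-0.2245 -0.4007 -0.0574] units [-11.23 -20.04  -2.87] w units [-4.34 -3.48 11.58] minrows 21  per row [-0.535 -0.954 -0.137] [-0.207 -0.166  0.552]
scene [382, 223, 22, 32, 416] 0.82 n [-0.091  0.996  0.003] az 95.2 facec [0.6301 0.0741 0.1272] ctr [0.6306 0.0681 0.1272] z 0.072 0.168
```

Call:
{"method": "drive_tool", "body": {
  "motion": [
    [[-0.54,-0.95,0],[-0.21,-0.17,0.55]],
    [[-0.54,-0.95,0],[-0.21,-0.17,0.55]],
    [[-0.54,-0.95,0],[-0.21,-0.17,0.55]],
    [[-0.54,-0.95,0],[-0.21,-0.17,0.55]],
    [[-0.54,-0.95,0],[-0.21,-0.17,0.55]],
    [[-0.54,-0.95,0],[-0.21,-0.17,0.55]],
    [[-0.54,-0.95,0],[-0.21,-0.17,0.55]],
    [[-0.54,-0.95,0],[-0.21,-0.17,0.55]],
    [[-0.54,-0.95,0],[-0.21,-0.17,0.55]],
    [[-0.54,-0.95,0],[-0.21,-0.17,0.55]]
  ],
  "jaw": 0.45
}}

```text
time_s: 17.77
tcp_pos: [0.5198, -0.112, 0.234]
tcp_rot: [-0.942, 2.81, -0.317]
contact_force: [-0.3, -0.8, 0.7]
opening: 0.547
```

Call:
{"method": "drive_tool", "body": {
  "motion": [
    [[-0.54,-0.95,0],[-0.21,-0.17,0.55]],
    [[-0.54,-0.95,0],[-0.21,-0.17,0.55]],
    [[-0.54,-0.95,0],[-0.21,-0.17,0.55]],
    [[-0.54,-0.95,0],[-0.21,-0.17,0.55]],
    [[-0.54,-0.95,0],[-0.21,-0.17,0.55]],
    [[-0.54,-0.95,0],[-0.21,-0.17,0.55]],
    [[-0.54,-0.95,0],[-0.21,-0.17,0.55]],
    [[-0.54,-0.95,0],[-0.21,-0.17,0.55]],
    [[-0.54,-0.95,0],[-0.21,-0.17,0.55]],
    [[-0.54,-0.95,0],[-0.21,-0.17,0.55]]
  ]
}}

```text
time_s: 19.02
tcp_pos: [0.4119, -0.3019, 0.2342]
tcp_rot: [-1.591, 2.276, -0.582]
contact_force: [0.4, -0.8, -0.5]
opening: 0.553
```

```bash
python3 -c "
from go import *
pick(3,.07)"
```

```text
t 19.0 tcp [ 0.4119 -0.3019  0.2342] q [ 1.44  0.35 -1.04  2.38  1.3   0.21  2.07] F [ 0.4 -0.8 -0.5] op 0.553
 total d [ 0.0162 -0.0273 -0.0992] units [ 0.81 -1.36 -4.96] w units [-0.18 -0.06  0.55] minrows 5  per row [ 0.162 -0.273 -0.992] [-0.037 -0.013  0.11 ]
```

Call:
{"method": "drive_tool", "body": {
  "motion": [
    [[0.16,-0.5,-0.95],[-0.04,-0.01,0.14]],
    [[0.16,-0.5,-0.95],[-0.04,-0.01,0.14]],
    [[0.16,-0.36,-0.99],[-0.04,-0.01,0.14]],
    [[0.16,0,-0.99],[-0.04,-0.01,0.13]],
    [[0.16,0,-0.99],[0,0,0]],
    [[0.42,-0.13,-0.76],[0,0,0]],
    [[0.42,-0.13,-0.76],[0,0,0]],
    [[0.42,-0.13,-0.76],[0,0,0]],
    [[0.42,-0.13,-0.76],[0,0,0]],
    [[0,0,0],[0,0,0]]
  ]
}}

```text
time_s: 20.27
tcp_pos: [0.4621, -0.3386, 0.0749]
tcp_rot: [-1.65, 2.225, -0.587]
contact_force: [-0.4, 1.6, 0.1]
opening: 0.551
```

```bash
python3 -c "
from go import *
pick(3,0)"
```

```text
t 20.3 tcp [ 0.4621 -0.3386  0.0749] q [ 1.32  0.84 -1.05  2.39  2.12  0.62  1.45] F [-0.4  1.6  0.1] op 0.551
 total d [-0.0005 -0.0007 -0.0006] units [-0.03 -0.03 -0.03] w units [-0.05 -0.04  0.02] minrows 1  per row [-0.027 -0.035 -0.028] [-0.055 -0.035  0.021]
```

Grip, lift, and transit to slot3.

Call:
{"method": "drive_tool", "body": {
  "motion": [
    [[0,0,0],[0,0,0]],
    [[0,0,0],[0,0,0]],
    [[0,0,0],[0,0,0]],
    [[0,0,0],[0,0,0]],
    [[-0.19,0.06,0.35],[0,0,0]],
    [[-0.38,0.12,0.69],[0,0,0]],
    [[-0.38,0.12,0.69],[0,0,0]],
    [[-0.38,0.12,0.69],[0,0,0]],
    [[-0.3,0.1,0.9],[0,0,0]],
    [[-0.2,0.1,0.9],[0,0,0]]
  ],
  "jaw": 1.0,
  "force": 30
}}

```text
time_s: 21.52
tcp_pos: [0.4244, -0.3261, 0.1608]
tcp_rot: [-1.65, 2.225, -0.588]
contact_force: [-0.2, 0.6, -2.4]
opening: 0.126
```

Call:
{"method": "drive_tool", "body": {
  "motion": [
    [[0,0,0.95],[0.18,0.15,-0.4]],
    [[0,0.2,0.95],[0.18,0.15,-0.4]],
    [[0.2,0.6,0.95],[0.18,0.15,-0.48]],
    [[0.5,0.99,0.8],[0.18,0.15,-0.48]],
    [[0.5,0.99,0.6],[0.18,0.15,-0.48]],
    [[0.5,0.99,0.4],[0.18,0.15,-0.48]],
    [[0.5,0.99,0.2],[0.18,0.15,-0.48]],
    [[0.5,0.99,0],[0.18,0.15,-0.48]],
    [[0.5,0.99,0],[0.18,0.15,-0.48]],
    [[0.5,0.99,0],[0.18,0.15,-0.48]]
  ]
}}

```text
time_s: 22.78
tcp_pos: [0.4973, -0.1752, 0.2515]
tcp_rot: [-1.141, 2.695, -0.369]
contact_force: [0.3, -0.6, -1.9]
opening: 0.13
```

```bash
python3 -c "
from go import *
slot(3,.08)"
```

```text
t 22.8 tcp [ 0.4973 -0.1752  0.2515] q [ 0.92  0.34 -0.95  2.2   0.8   0.6   1.76] F [ 0.3 -0.6 -1.9] op 0.13
 total d [ 0.1337  0.2084 -0.0535] units [ 6.68 10.42 -2.68] w units [ 2.46  2.08 -7.05] minrows 11  per row [ 0.608  0.947 -0.243] [ 0.224  0.189 -0.641]
```

Call:
{"method": "drive_tool", "body": {
  "motion": [
    [[0.61,0.95,0],[0.22,0.19,-0.64]],
    [[0.61,0.95,0],[0.22,0.19,-0.64]],
    [[0.61,0.95,0],[0.22,0.19,-0.64]],
    [[0.61,0.95,0],[0.22,0.19,-0.64]],
    [[0.61,0.95,0],[0.22,0.19,-0.64]],
    [[0.61,0.95,0],[0.22,0.19,-0.64]],
    [[0.61,0.95,0],[0.22,0.19,-0.64]],
    [[0.61,0.95,0],[0.22,0.19,-0.64]],
    [[0.61,0.95,0],[0.22,0.19,-0.64]],
    [[0.61,0.95,0],[0.22,0.19,-0.64]]
  ]
}}

```text
time_s: 24.02
tcp_pos: [0.6196, 0.0146, 0.2514]
tcp_rot: [-0.243, 3.116, -0.041]
contact_force: [0.9, 0.5, -1.7]
opening: 0.129
```

Call:
{"method": "drive_tool", "body": {
  "motion": [
    [[0.6,0.97,-0.1],[0.22,0.19,-0.64]],
    [[0,0,-0.9],[0,0,0]],
    [[0,0,-0.9],[0,0,0]],
    [[0,0,-0.9],[0,0,0]],
    [[0,0,-0.8],[0,0,0]],
    [[0,0,0],[0,0,0]]
  ]
}}

```text
time_s: 24.78
tcp_pos: [0.6309, 0.0329, 0.1779]
tcp_rot: [0.147, -3.134, 0.007]
contact_force: [0.0, -0.6, -2.3]
opening: 0.13
```

```bash
python3 -c "
from go import *
slot(3,.0)"
```

```text
t 24.8 tcp [0.6309 0.0329 0.1779] q [ 0.35  0.64 -0.77  1.83  0.56  0.91  0.99] F [ 0.  -0.6 -2.3] op 0.13
 total d [ 0.0001  0.0003 -0.0599] units [ 0.    0.02 -3.  ] w units [ 0.04 -0.04 -0.03] minrows 3  per row [ 0.001  0.006 -0.999] [ 0.015 -0.012 -0.009]
```

Call:
{"method": "drive_tool", "body": {
  "motion": [
    [[0,0.05,-0.7],[0.04,-0.04,-0.03]],
    [[0,0,-0.7],[0,0,0]],
    [[0,0,-0.7],[0,0,0]],
    [[0,0,-0.45],[0,0,0]],
    [[0,0,0],[0,0,0]]
  ]
}}

```text
time_s: 25.4
tcp_pos: [0.6315, 0.0344, 0.1277]
tcp_rot: [-0.142, 3.137, -0.0]
contact_force: [-0.5, -0.3, -2.3]
opening: 0.128
```

Call:
{"method": "drive_tool", "body": {
  "motion": [
    [[0,0,-0.1],[0,0,0]],
    [[0,0,-0.1],[0,0,0]],
    [[0,0,-0.05],[0,0,0]],
    [[0,0,0],[0,0,0]]
  ]
}}

```text
time_s: 25.9
tcp_pos: [0.6323, 0.0346, 0.1256]
tcp_rot: [-0.142, 3.133, -0.002]
contact_force: [-3.7, -0.8, 13.0]
opening: 0.128
```

Call:
{"method": "drive_tool", "body": {
  "motion": [
    [[0,0,-0.05],[0,0,0]],
    [[0,0,0.1],[0,0,0]],
    [[0,0,0],[0,0,0]]
  ]
}}

```text
time_s: 26.28
tcp_pos: [0.6323, 0.0345, 0.1256]
tcp_rot: [-0.141, 3.134, -0.001]
contact_force: [-0.7, -1.1, 9.4]
opening: 0.125
```

Call:
{"method": "drive_tool", "body": {
  "motion": [
    [[0,0,0],[0,0,0]],
    [[0,0,0],[0,0,0]],
    [[0,0,0.2],[0,0,0]],
    [[0,0,0.5],[0,0,0]],
    [[0,0,0.9],[0,0,0]],
    [[0,0,0.9],[0,0,0]],
    [[0,0,0.9],[0,0,0]],
    [[0,0,0.9],[0,0,0]],
    [[0,0,0.9],[0,0,0]],
    [[0,0,0.5],[0,0,0]]
  ],
  "jaw": 0.7
}}

```text
time_s: 27.52
tcp_pos: [0.6321, 0.0345, 0.24]
tcp_rot: [-0.142, 3.134, -0.0]
contact_force: [0.1, -0.1, 0.8]
opening: 0.301
```

```bash
python3 -c "
from go import *
from meas import *
pick(2,.12)
_,d,K,T=grab('scene','s3'); plaques('scene',(350,190,440,290)) 
P=pts(d,K,T);q=P[220:300,345:425].reshape(-1,3);
for i,(x,y) in enumerate([(.6618,-.073),(.6177,-.0774),(.6142,-.0337)]):
  k=np.hypot(q[:,0]-x,q[:,1]-y)<.012; print(np.percentile(q[k,2],[90,98]))"
```

```text
t 27.5 tcp [0.6321 0.0345 0.24  ] q [ 0.38  0.58 -0.81  1.77  0.49  1.01  1.04] F [ 0.1 -0.1  0.8] op 0.301
 total d [-0.2065 -0.2865 -0.0618] units [-10.32 -14.33  -3.09] w units [-4.32 -3.48 11.59] minrows 15  per row [-0.688 -0.955 -0.206] [-0.288 -0.232  0.773]
scene [373, 224, 31, 40, 723] 0.17 n [ 0.939 -0.242  0.242] az -14.5 facec [0.638  0.0543 0.1305] ctr [0.6324 0.0557 0.129 ] z 0.074 0.169
[0.10005748 0.10342156]
[0.09840918 0.10271316]
[0.10196721 0.10329668]
```

Call:
{"method": "drive_tool", "body": {
  "motion": [
    [[-0.69,-0.95,0],[-0.29,-0.23,0.77]],
    [[-0.69,-0.95,0],[-0.29,-0.23,0.77]],
    [[-0.69,-0.95,0],[-0.29,-0.23,0.77]],
    [[-0.69,-0.95,0],[-0.29,-0.23,0.77]],
    [[-0.69,-0.95,0],[-0.29,-0.23,0.77]],
    [[-0.69,-0.95,0],[-0.29,-0.23,0.77]],
    [[-0.69,-0.95,0],[-0.29,-0.23,0.77]],
    [[-0.69,-0.95,0],[-0.29,-0.23,0.77]],
    [[-0.69,-0.95,0],[-0.29,-0.23,0.77]],
    [[-0.69,-0.95,0],[-0.29,-0.23,0.77]]
  ],
  "jaw": 0.45
}}

```text
time_s: 28.82
tcp_pos: [0.4932, -0.1561, 0.2384]
tcp_rot: [-1.224, 2.625, -0.428]
contact_force: [0.4, 0.7, 0.4]
opening: 0.547
```

Call:
{"method": "drive_tool", "body": {
  "motion": [
    [[-0.69,-0.95,0],[-0.29,-0.23,0.77]],
    [[-0.69,-0.95,0],[-0.29,-0.23,0.77]],
    [[-0.69,-0.95,0],[-0.29,-0.23,0.77]],
    [[-0.69,-0.95,0],[-0.29,-0.23,0.77]],
    [[-0.69,-0.95,0],[-0.29,-0.23,0.77]],
    [[0,0,0],[0,0,0]]
  ]
}}

```text
time_s: 29.58
tcp_pos: [0.423, -0.252, 0.238]
tcp_rot: [-1.646, 2.231, -0.6]
contact_force: [-0.1, 0.4, 0.2]
opening: 0.55
```

```bash
python3 -c "
from go import *
pick(2,.07)"
```

```text
t 29.6 tcp [ 0.423 -0.252  0.238] q [ 1.15  0.24 -0.79  2.43  1.5   0.12  1.8 ] F [-0.1  0.4  0.2] op 0.55
 total d [ 0.0265 -0.0072 -0.103 ] units [ 1.33 -0.36 -5.15] w units [ 0.04 -0.02  0.09] minrows 6  per row [ 0.221 -0.06  -0.858] [ 0.006 -0.003  0.014]
```

Call:
{"method": "drive_tool", "body": {
  "motion": [
    [[0.22,-0.06,-0.86],[0.01,0,0.01]],
    [[0.22,-0.06,-0.86],[0.01,0,0.01]],
    [[0.22,-0.06,-0.86],[0.01,0,0.02]],
    [[0.22,-0.06,-0.86],[0,0,0.02]],
    [[0.22,-0.06,-0.86],[0,0,0.02]],
    [[0.22,-0.06,-0.86],[0,0,0.01]],
    [[0,0,0],[0,0,0]]
  ]
}}

```text
time_s: 30.45
tcp_pos: [0.4502, -0.2567, 0.137]
tcp_rot: [-1.657, 2.221, -0.589]
contact_force: [-0.2, -0.3, -0.1]
opening: 0.55
```

```bash
python3 -c "
from go import *
pick(2,.07);pick(2,0)"
```

```text
t 30.4 tcp [ 0.4502 -0.2567  0.137 ] q [ 1.17  0.61 -1.02  2.49  2.09  0.53  1.22] F [-0.2 -0.3 -0.1] op 0.55
 total d [-0.0006 -0.0025 -0.0021] units [-0.03 -0.13 -0.1 ] w units [-0.02 -0.04 -0.03] minrows 1  per row [-0.029 -0.125 -0.104] [-0.023 -0.043 -0.027]
t 30.4 tcp [ 0.4502 -0.2567  0.137 ] q [ 1.17  0.61 -1.02  2.49  2.09  0.53  1.22] F [-0.2 -0.3 -0.1] op 0.55
 total d [ 0.0329 -0.0126 -0.0627] units [ 1.65 -0.63 -3.13] w units [-0.02 -0.04 -0.03] minrows 4  per row [ 0.412 -0.157 -0.784] [-0.006 -0.011 -0.007]
```

Call:
{"method": "drive_tool", "body": {
  "motion": [
    [[0.41,-0.16,-0.78],[0,-0.01,-0.01]],
    [[0.41,-0.16,-0.78],[0,-0.01,-0.01]],
    [[0.41,-0.16,-0.78],[0,-0.01,-0.01]],
    [[0.41,-0.16,-0.78],[0,-0.01,-0.01]],
    [[0,0,0],[0,0,0]]
  ]
}}

```text
time_s: 31.08
tcp_pos: [0.4829, -0.2702, 0.0756]
tcp_rot: [-1.651, 2.222, -0.595]
contact_force: [-0.5, -0.0, 0.8]
opening: 0.553
```

Call:
{"method": "drive_tool", "body": {
  "motion": [
    [[0,0,0],[0,0,0]],
    [[0,0,0],[0,0,0]],
    [[0,0,0],[0,0,0]],
    [[0,0,0],[0,0,0]],
    [[-0.19,0.06,0.35],[0,0,0]],
    [[-0.38,0.12,0.69],[0,0,0]],
    [[-0.38,0.12,0.69],[0,0,0]],
    [[-0.38,0.12,0.69],[0,0,0]],
    [[-0.3,0.1,0.9],[0,0,0]],
    [[-0.2,0.1,0.9],[0,0,0]]
  ],
  "jaw": 1.0,
  "force": 30
}}

```text
time_s: 32.33
tcp_pos: [0.4447, -0.2578, 0.1604]
tcp_rot: [-1.651, 2.222, -0.595]
contact_force: [-0.3, -0.3, -2.5]
opening: 0.127
```

Call:
{"method": "drive_tool", "body": {
  "motion": [
    [[0,0,0.95],[0.18,0.15,-0.4]],
    [[0,0.2,0.95],[0.18,0.15,-0.4]],
    [[0.2,0.6,0.95],[0.18,0.15,-0.48]],
    [[0.5,0.99,0.8],[0.18,0.15,-0.48]],
    [[0.5,0.99,0.6],[0.18,0.15,-0.48]],
    [[0.5,0.99,0.4],[0.18,0.15,-0.48]],
    [[0.5,0.8,0.2],[0.18,0.15,-0.48]],
    [[0.5,0.7,0],[0.18,0.15,-0.48]],
    [[0.5,0.7,0],[0.18,0.15,-0.48]],
    [[0.5,0.7,0],[0.18,0.15,-0.48]]
  ]
}}

```text
time_s: 33.58
tcp_pos: [0.5165, -0.1297, 0.2502]
tcp_rot: [-1.148, 2.693, -0.376]
contact_force: [0.4, -0.2, -2.1]
opening: 0.127
```

```bash
python3 -c "
from go import *
slot(2,.08)"
```

```text
t 33.6 tcp [ 0.5165 -0.1297  0.2502] q [ 0.73  0.33 -0.86  2.19  0.8   0.61  1.67] F [ 0.4 -0.2 -2.1] op 0.127
 total d [ 0.1185  0.1191 -0.0522] units [ 5.93  5.96 -2.61] w units [ 2.51  2.07 -7.09] minrows 8  per row [ 0.741  0.745 -0.326] [ 0.314  0.258 -0.886]
```

Call:
{"method": "drive_tool", "body": {
  "motion": [
    [[0.74,0.75,0],[0.31,0.26,-0.89]],
    [[0.74,0.75,0],[0.31,0.26,-0.89]],
    [[0.74,0.75,0],[0.31,0.26,-0.89]],
    [[0.74,0.75,0],[0.31,0.26,-0.89]],
    [[0.74,0.75,0],[0.31,0.26,-0.89]],
    [[0.74,0.75,0],[0.31,0.26,-0.89]],
    [[0.74,0.75,0],[0.31,0.26,-0.89]],
    [[0.74,0.75,0],[0.31,0.26,-0.89]],
    [[0,0,-0.9],[0,0,0]],
    [[0,0,-0.9],[0,0,0]]
  ]
}}

```text
time_s: 34.83
tcp_pos: [0.6341, -0.011, 0.2126]
tcp_rot: [0.143, -3.135, 0.007]
contact_force: [-0.7, 0.2, -1.7]
opening: 0.128
```

Call:
{"method": "drive_tool", "body": {
  "motion": [
    [[0,0,-0.9],[0,0,0]],
    [[0,0,-0.9],[0,0,0]],
    [[0,0,0],[0,0,0]]
  ]
}}

```text
time_s: 35.2
tcp_pos: [0.6344, -0.0108, 0.1766]
tcp_rot: [0.141, -3.134, 0.006]
contact_force: [-0.0, 0.7, -1.2]
opening: 0.128
```

```bash
python3 -c "
from go import *
slot(2,.0)"
```

```text
t 35.2 tcp [ 0.6344 -0.0108  0.1766] q [ 0.38  0.63 -0.71  1.82  0.52  0.89  1.09] F [-0.   0.7 -1.2] op 0.128
 total d [ 0.0006  0.0002 -0.0586] units [ 0.03  0.01 -2.93] w units [ 0.04 -0.04  0.01] minrows 3  per row [ 0.011  0.003 -0.976] [ 0.013 -0.015  0.003]
```

Call:
{"method": "drive_tool", "body": {
  "motion": [
    [[0,0.05,-0.7],[0.04,-0.04,0]],
    [[0,0,-0.7],[0,0,0]],
    [[0,0,-0.7],[0,0,0]],
    [[0,0,-0.35],[0,0,0]],
    [[0,0,-0.15],[0,0,0]],
    [[0,0,-0.1],[0,0,0]],
    [[0,0,0],[0,0,0]]
  ]
}}

```text
time_s: 36.08
tcp_pos: [0.6355, -0.0093, 0.1253]
tcp_rot: [-0.141, 3.136, -0.001]
contact_force: [-1.4, -0.8, 4.1]
opening: 0.13
```

Call:
{"method": "drive_tool", "body": {
  "motion": [
    [[0,0,-0.1],[0,0,0]],
    [[0,0,0],[0,0,0]]
  ]
}}

```text
time_s: 36.33
tcp_pos: [0.6358, -0.0092, 0.1252]
tcp_rot: [-0.14, 3.134, -0.002]
contact_force: [-7.5, -2.4, 21.4]
opening: 0.125
```

Call:
{"method": "drive_tool", "body": {
  "motion": [
    [[0,0,0.1],[0,0,0]],
    [[0,0,0],[0,0,0]],
    [[0,0,0.2],[0,0,0]],
    [[0,0,0.5],[0,0,0]],
    [[0,0,0.9],[0,0,0]],
    [[0,0,0.9],[0,0,0]],
    [[0,0,0.9],[0,0,0]],
    [[0,0,0.9],[0,0,0]],
    [[0,0,0.9],[0,0,0]],
    [[0,0,0.5],[0,0,0]]
  ],
  "jaw": 0.7
}}

```text
time_s: 37.58
tcp_pos: [0.6357, -0.0093, 0.2398]
tcp_rot: [-0.14, 3.135, 0.0]
contact_force: [-0.9, 0.1, 0.1]
opening: 0.301
```

```bash
python3 -c "
from go import *
pick(1,.12)"
```

```text
t 37.6 tcp [ 0.6357 -0.0093  0.2398] q [ 0.42  0.57 -0.76  1.76  0.46  0.99  1.14] F [-0.9  0.1  0.1] op 0.301
 total d [-0.1886 -0.1717 -0.0616] units [-9.43 -8.59 -3.08] w units [-4.32 -3.48 11.6 ] minrows 12  per row [-0.786 -0.715 -0.257] [-0.36  -0.29   0.967]
```

Call:
{"method": "drive_tool", "body": {
  "motion": [
    [[-0.73,-0.66,0],[-0.33,-0.27,0.89]],
    [[-0.73,-0.66,0],[-0.33,-0.27,0.89]],
    [[-0.73,-0.66,0],[-0.33,-0.27,0.89]],
    [[-0.73,-0.66,0],[-0.33,-0.27,0.89]],
    [[-0.73,-0.66,0],[-0.33,-0.27,0.89]],
    [[-0.73,-0.66,0],[-0.33,-0.27,0.89]],
    [[-0.73,-0.66,0],[-0.33,-0.27,0.89]],
    [[-0.73,-0.66,0],[-0.33,-0.27,0.89]],
    [[-0.73,-0.66,0],[-0.33,-0.27,0.89]],
    [[-0.73,-0.66,0],[-0.33,-0.27,0.89]]
  ],
  "jaw": 0.45
}}

```text
time_s: 38.83
tcp_pos: [0.4889, -0.1417, 0.2385]
tcp_rot: [-1.364, 2.507, -0.478]
contact_force: [0.3, 0.2, 0.6]
opening: 0.546
```

Call:
{"method": "drive_tool", "body": {
  "motion": [
    [[-0.73,-0.66,-0.2],[-0.33,-0.27,0.89]],
    [[-0.73,-0.66,-0.2],[-0.33,-0.27,0.89]],
    [[-0.73,-0.66,-0.2],[-0.33,-0.27,0.89]],
    [[0,0,0],[0,0,0]]
  ]
}}

```text
time_s: 39.33
tcp_pos: [0.4497, -0.1795, 0.2277]
tcp_rot: [-1.619, 2.255, -0.587]
contact_force: [-0.1, -0.1, -0.3]
opening: 0.551
```

```bash
python3 -c "
from go import *
pick(1,.07)"
```

```text
t 39.3 tcp [ 0.4497 -0.1795  0.2277] q [ 0.85  0.24 -0.72  2.47  1.7   0.22  1.35] F [-0.1 -0.1 -0.3] op 0.551
 total d [ 0.0214 -0.0087 -0.0927] units [ 1.07 -0.44 -4.64] w units [-0.1  -0.06  0.32] minrows 5  per row [ 0.214 -0.087 -0.927] [-0.02  -0.012  0.064]
```

Call:
{"method": "drive_tool", "body": {
  "motion": [
    [[0.3,-0.1,-0.7],[-0.02,-0.01,0.06]],
    [[0.27,-0.1,-0.8],[-0.02,-0.01,0.06]],
    [[0.2,-0.08,-0.8],[-0.02,-0.01,0.05]],
    [[0.15,-0.08,-0.8],[-0.02,-0.01,0.05]],
    [[0.15,-0.08,-0.8],[-0.02,-0.02,0.05]],
    [[0,0,-0.74],[0,0,0.05]],
    [[0,0,0],[0,0,0]]
  ]
}}

```text
time_s: 40.2
tcp_pos: [0.4722, -0.1871, 0.134]
tcp_rot: [-1.652, 2.222, -0.591]
contact_force: [-0.6, 0.2, 0.7]
opening: 0.551
```

```bash
python3 -c "
from go import *
pick(1,0)"
```

```text
t 40.2 tcp [ 0.4722 -0.1871  0.134 ] q [ 0.9   0.57 -0.92  2.53  2.13  0.59  0.97] F [-0.6  0.2  0.7] op 0.551
 total d [ 0.0324 -0.0112 -0.0596] units [ 1.62 -0.56 -2.98] w units [-0.03 -0.02  0.  ] minrows 3  per row [ 0.539 -0.187 -0.994] [-0.009 -0.007  0.001]
```

Call:
{"method": "drive_tool", "body": {
  "motion": [
    [[0.41,-0.14,-0.75],[0,-0.01,0]],
    [[0.41,-0.14,-0.75],[0,-0.01,0]],
    [[0.41,-0.14,-0.75],[0,0,0]],
    [[0.41,-0.14,-0.75],[0,0,0]],
    [[0,0,0],[0,0,0]]
  ]
}}

```text
time_s: 40.83
tcp_pos: [0.5054, -0.1987, 0.0748]
tcp_rot: [-1.651, 2.22, -0.595]
contact_force: [0.0, 0.8, -0.3]
opening: 0.55
```

Call:
{"method": "drive_tool", "body": {
  "motion": [
    [[0,0,0],[0,0,0]],
    [[0,0,0],[0,0,0]],
    [[0,0,0],[0,0,0]],
    [[0,0,0],[0,0,0]],
    [[-0.19,0.06,0.35],[0,0,0]],
    [[-0.38,0.12,0.69],[0,0,0]],
    [[-0.38,0.12,0.69],[0,0,0]],
    [[-0.38,0.12,0.69],[0,0,0]],
    [[-0.2,0.1,0.9],[0,0,0]],
    [[0,0.1,0.9],[0,0,0]]
  ],
  "jaw": 1.0,
  "force": 30
}}

```text
time_s: 42.08
tcp_pos: [0.4731, -0.1858, 0.1598]
tcp_rot: [-1.652, 2.218, -0.594]
contact_force: [-0.1, 0.4, -2.3]
opening: 0.125
```

Call:
{"method": "drive_tool", "body": {
  "motion": [
    [[0.1,0,0.95],[0.18,0.15,-0.48]],
    [[0.2,0.2,0.95],[0.18,0.15,-0.48]],
    [[0.4,0.4,0.95],[0.18,0.15,-0.48]],
    [[0.6,0.5,0.8],[0.18,0.15,-0.48]],
    [[0.6,0.5,0.6],[0.18,0.15,-0.48]],
    [[0.6,0.5,0.3],[0.18,0.15,-0.48]],
    [[0.6,0.5,0],[0.18,0.15,-0.48]]
  ]
}}

```text
time_s: 42.95
tcp_pos: [0.5339, -0.1361, 0.2472]
tcp_rot: [-1.296, 2.57, -0.451]
contact_force: [-0.1, 0.5, -2.9]
opening: 0.128
```

```bash
python3 -c "
from go import *
slot(1,.08)"
```

```text
t 43.0 tcp [ 0.5339 -0.1361  0.2472] q [ 0.64  0.31 -0.73  2.21  0.89  0.51  1.72] F [-0.1  0.5 -2.9] op 0.128
 total d [ 0.1051  0.0817 -0.0492] units [ 5.25  4.08 -2.46] w units [ 3.07  2.5  -8.33] minrows 9  per row [ 0.584  0.454 -0.273] [ 0.342  0.278 -0.925]
```

Call:
{"method": "drive_tool", "body": {
  "motion": [
    [[0.58,0.45,0],[0.34,0.28,-0.93]],
    [[0.58,0.45,0],[0.34,0.28,-0.93]],
    [[0.58,0.45,0],[0.34,0.28,-0.93]],
    [[0.58,0.45,0],[0.34,0.28,-0.93]],
    [[0.58,0.45,0],[0.34,0.28,-0.93]],
    [[0.58,0.45,0],[0.34,0.28,-0.93]],
    [[0.58,0.45,0],[0.34,0.28,-0.93]],
    [[0.58,0.45,0],[0.34,0.28,-0.93]],
    [[0.58,0.47,0],[0.34,0.28,-0.93]],
    [[0,0,-0.9],[0,0,0]]
  ]
}}

```text
time_s: 44.2
tcp_pos: [0.6397, -0.0548, 0.2286]
tcp_rot: [-0.14, 3.138, -0.001]
contact_force: [0.4, -0.0, -2.6]
opening: 0.129
```

Call:
{"method": "drive_tool", "body": {
  "motion": [
    [[0,0,-0.9],[0,0,0]],
    [[0,0,-0.9],[0,0,0]],
    [[0,0,-0.8],[0,0,0]],
    [[0,0,0],[0,0,0]]
  ]
}}

```text
time_s: 44.7
tcp_pos: [0.6377, -0.0554, 0.175]
tcp_rot: [0.14, -3.134, 0.001]
contact_force: [-0.9, -0.3, -2.1]
opening: 0.127
```

```bash
python3 -c "
from go import *
slot(1,.0)"
```

```text
t 44.7 tcp [ 0.6377 -0.0554  0.175 ] q [ 0.4   0.62 -0.63  1.81  0.46  0.87  1.21] F [-0.9 -0.3 -2.1] op 0.127
 total d [ 0.0013  0.001  -0.057 ] units [ 0.07  0.05 -2.85] w units [ 0.01 -0.05  0.02] minrows 3  per row [ 0.022  0.016 -0.95 ] [ 0.004 -0.016  0.005]
```

Call:
{"method": "drive_tool", "body": {
  "motion": [
    [[0.07,0.1,-0.7],[0.01,-0.05,0.02]],
    [[0,0,-0.7],[0,0,0]],
    [[0,0,-0.7],[0,0,0]],
    [[0,0,-0.28],[0,0,0]],
    [[0,0,-0.12],[0,0,0]],
    [[0,0,-0.1],[0,0,0]],
    [[0,0,0],[0,0,0]]
  ]
}}

```text
time_s: 45.58
tcp_pos: [0.6403, -0.0532, 0.1249]
tcp_rot: [-0.142, 3.135, -0.0]
contact_force: [0.3, 0.2, -1.9]
opening: 0.128
```

Call:
{"method": "drive_tool", "body": {
  "motion": [
    [[0,0,-0.1],[0,0,0]],
    [[0,0,0],[0,0,0]]
  ]
}}

```text
time_s: 45.82
tcp_pos: [0.6404, -0.0532, 0.1247]
tcp_rot: [-0.142, 3.134, -0.002]
contact_force: [-4.2, -0.6, 14.1]
opening: 0.131
```

Call:
{"method": "drive_tool", "body": {
  "motion": [
    [[0,0,0.1],[0,0,0]],
    [[0,0,0],[0,0,0]],
    [[0,0,0.2],[0,0,0]],
    [[0,0,0.5],[0,0,0]],
    [[0,0,0.9],[0,0,0]],
    [[0,0,0.9],[0,0,0]],
    [[0,0,0.9],[0,0,0]],
    [[0,0,0.9],[0,0,0]],
    [[0,0,0.9],[0,0,0]],
    [[0,0,0.5],[0,0,0]]
  ],
  "jaw": 0.7
}}

```text
time_s: 47.08
tcp_pos: [0.6404, -0.0532, 0.2401]
tcp_rot: [-0.142, 3.135, -0.001]
contact_force: [0.4, 0.2, 0.6]
opening: 0.303
```

Call:
{"method": "drive_tool", "body": {
  "motion": [
    [[-0.9,0.2,0],[0,0,-0.8]],
    [[-0.9,0.2,0],[0,0,-0.8]],
    [[-0.9,0.2,0],[0,0,-0.8]],
    [[-0.9,0.2,0],[0,0,-0.8]],
    [[-0.9,0.5,0],[0,0,-0.8]]
  ]
}}

```text
time_s: 47.7
tcp_pos: [0.5493, -0.0275, 0.2386]
tcp_rot: [0.489, 3.101, -0.002]
contact_force: [-0.9, 1.1, -1.2]
opening: 0.298
```

```bash
python3 -c "
from go import *
from meas import *
grab('top','t4')
_,d,K,T=grab('scene','s4'); P=pts(d,K,T)
q=P[150:320,320:480].reshape(-1,3); q=q[(q[:,2]>.15)&(q[:,2]<.18)]
for i in SL:
  k=(np.hypot(q[:,0]-SL[i][0],(q[:,1]-SL[i][1])*2)<.04); g=q[k]; 
  if len(g): print(i,k.sum(),g.mean(0).round(4),np.percentile(g[:,2],98).round(4))
spanner('top',(150,240,265,290))
s=cv2.imread('pics/s4.png')[150:320,310:480];b=cv2.imread('pics/t4.png')[130:300,120:340]
cv2.imwrite('pics/p4.png',np.hstack([cv2.resize(s,(380,380)),cv2.resize(b,(420,380))]))
plan((.406,.182,.10),(0,0,-1),az(0))"
```

```text
4 129 [0.6296 0.0768 0.1604] 0.1683
3 135 [0.6321 0.0322 0.1602] 0.1677
2 138 [ 0.6371 -0.0116  0.1611] 0.1682
1 146 [ 0.6425 -0.0552  0.1603] 0.1679
top mat 2316 [406.6 198. ] [ 85.5 255.3] 4.2
top spanner 874 [372.1 175.3] [211.4  55.2] 87.8
  len 0.2107 ang -91.8 tail [0.3755 0.2805] tip [0.3688 0.0699] grip(from tail+.119) [0.3717 0.1615] (tip-.087) [0.3716 0.1568]
t 47.8 tcp [ 0.5486 -0.0263  0.2389] q [ 0.38  0.42 -0.6   1.96  0.31  0.85  0.88] F [ 0.3 -0.3 -0.3] op 0.301
 total d [-0.1426  0.2083 -0.1389] units [-7.13 10.42 -6.95] w units [  0.02   0.   -12.62] minrows 13  per row [-0.548  0.801 -0.534] [ 0.002  0.    -0.971]
```

View pics/p4.png

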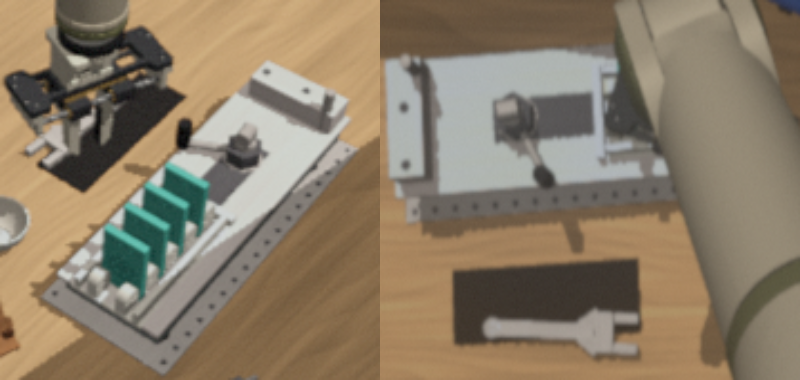

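Four plaques are seated (tops all at 0.168 on a camera that reads about 4 mm high). The spanner was knocked about 4 cm towards the robot, with its grip near (0.372, 0.159). That is too close to the base, so I'll shift it outward by its tail first.

Call:
{"method": "drive_tool", "body": {
  "motion": [
    [[-0.4,0.9,0],[0,0,-0.95]],
    [[-0.4,0.9,0],[0,0,-0.95]],
    [[-0.4,0.9,0],[0,0,-0.95]],
    [[-0.4,0.9,0],[0,0,-0.95]],
    [[-0.5,0.9,0],[0,0,-0.95]],
    [[-0.5,0.9,0],[0,0,-0.95]],
    [[-0.5,0.9,0],[0,0,-0.95]],
    [[-0.6,0.9,0],[0,0,-0.95]],
    [[-0.6,0.9,0],[0,0,-0.95]],
    [[-0.6,0.9,0],[0,0,-0.95]]
  ],
  "jaw": 0.4
}}

```text
time_s: 49.05
tcp_pos: [0.4526, 0.1534, 0.2387]
tcp_rot: [1.85, 2.537, -0.003]
contact_force: [0.2, -0.3, 0.5]
opening: 0.6
```

Call:
{"method": "drive_tool", "body": {
  "motion": [
    [[-0.6,0.9,-0.9],[0,0,-0.95]],
    [[-0.6,0.9,-0.9],[0,0,-0.95]],
    [[-0.6,0.9,-0.9],[0,0,-0.95]],
    [[-0.6,0.3,-0.9],[0,0,-0.59]],
    [[-0.5,0,-0.9],[0,0,0]],
    [[-0.5,0,-0.9],[0,0,0]],
    [[-0.5,0,-0.9],[0,0,0]],
    [[0,0,0],[0,0,0]]
  ]
}}

```text
time_s: 50.05
tcp_pos: [0.3737, 0.2128, 0.1118]
tcp_rot: [2.253, 2.187, -0.007]
contact_force: [-0.7, 0.2, -0.3]
opening: 0.605
```

```bash
python3 -c "
from go import *
plan((.3735,.215,.05),(0,0,-1),az(-1.8))"
```

```text
t 50.0 tcp [0.3737 0.2128 0.1118] q [-0.47  0.45 -0.24  2.34  0.29  0.38 -0.99] F [-0.7  0.2 -0.3] op 0.605
 total d [-0.0002  0.0022 -0.0618] units [-0.01  0.11 -3.09] w units [ 0.04 -0.02 -0.02] minrows 4  per row [-0.003  0.028 -0.772] [ 0.01  -0.006 -0.004]
```

Call:
{"method": "drive_tool", "body": {
  "motion": [
    [[0,0.1,-0.8],[0.04,-0.02,0]],
    [[0,0,-0.8],[0,0,0]],
    [[0,0,-0.8],[0,0,0]],
    [[0,0,-0.8],[0,0,0]],
    [[0,0,-0.7],[0,0,0]],
    [[0,0,0],[0,0,0]]
  ]
}}

```text
time_s: 50.8
tcp_pos: [0.3749, 0.215, 0.0343]
tcp_rot: [2.256, 2.186, 0.003]
contact_force: [0.1, 0.7, 0.8]
opening: 0.6
```

```bash
python3 -c "
from go import *
plan((.3735,.215,.007),(0,0,-1),az(-1.8))"
```

```text
t 50.8 tcp [0.3749 0.215  0.0343] q [-0.59  0.61 -0.09  2.4   0.39  0.14 -1.08] F [0.1 0.7 0.8] op 0.6
 total d [-0.0014 -0.     -0.0273] units [-0.07 -0.   -1.37] w units [-0.01  0.01  0.  ] minrows 2  per row [-0.035 -0.001 -0.683] [-0.004  0.007  0.001]
```

Call:
{"method": "drive_tool", "body": {
  "motion": [
    [[0.3,0,-0.45],[0,0,0]],
    [[0.2,0,-0.45],[0,0,0]],
    [[0,0,-0.4],[0,0,0]],
    [[0,0,0],[0,0,0]]
  ]
}}

```text
time_s: 51.3
tcp_pos: [0.3846, 0.2144, 0.0098]
tcp_rot: [2.257, 2.185, 0.002]
contact_force: [0.2, 0.6, 0.2]
opening: 0.602
```

Call:
{"method": "drive_tool", "body": {
  "motion": [
    [[0,0,0],[0,0,0]],
    [[0,0,0],[0,0,0]],
    [[0,0,0],[0,0,0]],
    [[0,0,0],[0,0,0]],
    [[0,0,0],[0,0,0]]
  ],
  "jaw": 1.0,
  "force": 25
}}

```text
time_s: 51.92
tcp_pos: [0.3834, 0.2144, 0.0102]
tcp_rot: [2.257, 2.185, 0.001]
contact_force: [-4.5, 2.1, 5.4]
opening: 0.209
```

```bash
python3 -c "
from go import *
plan((.41,.23,.012),(0,0,-1),az(0))"
```

```text
t 51.9 tcp [0.3834 0.2144 0.0102] q [-0.56  0.67 -0.12  2.39  0.72  0.11 -1.4 ] F [-4.5  2.1  5.4] op 0.209
 total d [0.0266 0.0156 0.0018] units [1.33 0.78 0.09] w units [-0.    0.01  0.33] minrows 2  per row [0.664 0.39  0.046] [-0.002  0.003  0.163]
```

Call:
{"method": "drive_tool", "body": {
  "motion": [
    [[0,0,0.25],[0,0,0]],
    [[0.4,0.3,0],[0,0,0]],
    [[0.4,0.3,0],[0,0,0.1]],
    [[0.4,0.3,0],[0,0,0.1]],
    [[0.4,0.3,0],[0,0,0.1]],
    [[0,0,-0.15],[0,0,0]],
    [[0,0,0],[0,0,0]]
  ]
}}

```text
time_s: 52.8
tcp_pos: [0.4157, 0.2384, 0.0117]
tcp_rot: [2.224, 2.219, 0.001]
contact_force: [0.5, 0.7, -0.9]
opening: 0.209
```

Call:
{"method": "drive_tool", "body": {
  "motion": [
    [[0,0,0],[0,0,0]],
    [[0,0,0],[0,0,0]],
    [[0,0,0.5],[0,0,0]],
    [[0,0,0.7],[0,0,0]],
    [[0,0,0.7],[0,0,0]],
    [[0,0,0.7],[0,0,0]],
    [[0,0.8,0.7],[0,0,0]],
    [[0,0.9,0.7],[0,0,0]],
    [[0,0.9,0.7],[0,0,0]],
    [[0,0.9,0.7],[0,0,0]]
  ],
  "jaw": 0.5
}}

```text
time_s: 54.05
tcp_pos: [0.4157, 0.3087, 0.1213]
tcp_rot: [2.224, 2.218, 0.002]
contact_force: [-0.3, -0.0, 0.9]
opening: 0.501
```

```bash
python3 -c "
from go import *
from meas import *
grab('top','t5'); spanner('top',(150,235,265,300)); 
b=cv2.imread('pics/t5.png')[130:300,110:330]
cv2.imwrite('pics/p5.png',cv2.resize(b,(660,510)))
print(r.sense()['joint_positions'].round(2),r.sense()['tcp_pos'])"
```

```text
top mat 2462 [382.9 208. ] [131.  278.2] 4.0
top spanner 856 [410.3 198.5] [ 52.9 210.1] 0.7
  len 0.2091 ang -92.0 tail [0.4175 0.3033] tip [0.4103 0.0944] grip(from tail+.119) [0.4134 0.1844] (tip-.087) [0.4133 0.1813]
[-0.4   0.54 -0.5   2.13  0.47  0.57 -1.24] [0.41620361 0.31216726 0.12299786]
```

View pics/p5.png

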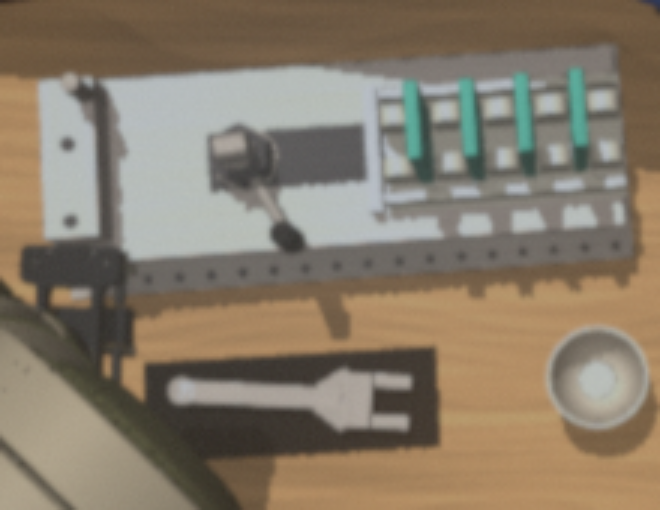

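```bash
python3 - <<'E'
from h import *
for n,reg in(('top',(172,164,206,196)),('scene',(404,190,432,226))):
    ims=[grab(n) for _ in range(4)]; im=np.mean([i[0] for i in ims],0); d=np.median([i[1] for i in ims],0); K,T=ims[0][2:]
    P=pts(d,K,T); u0,v0,u1,v1=reg
    zz=P[v0:v1,u0:u1,2]; g=im.mean(2)[v0:v1,u0:u1]
    for thr in (.114,.118):
        m=(zz>thr)&(zz<.14); 
        q=P[v0:v1,u0:u1][m]; 
        v,u=np.where(m); w=np.array([ray(a+u0,b+v0,.122,K,T)[:2] for a,b in zip(u,v)])
        C=np.cov(w.T); e,V=np.linalg.eigh(C); a=np.degrees(np.arctan2(V[1,1],V[0,1]))%180
        print(n,thr,m.sum(),'c',w.mean(0).round(4),'ang',a.round(1),'sd',(np.sqrt(e)*np.sqrt(12)*1000).round(1),'depth c',q.mean(0).round(4))
    big=cv2.resize(im[v0:v1,u0:u1,::-1].astype(np.uint8),None,fx=12,fy=12,interpolation=cv2.INTER_CUBIC); cv2.imwrite(f'pics/stud_{n}.png',big)
a=cv2.imread('pics/stud_top.png');b=cv2.imread('pics/stud_scene.png');h=min(a.shape[0],b.shape[0])
cv2.imwrite('pics/stud.png',np.hstack([a[:h],b[:h]])); print(a.shape,b.shape)
E
```

```text
top 0.114 94 c [0.6116 0.2308] ang 98.1 sd [20.8 27.7] depth c [0.6122 0.2314 0.1194]
top 0.118 72 c [0.6126 0.2316] ang 97.4 sd [16.7 26.7] depth c [0.613  0.232  0.1203]
scene 0.114 53 c [0.6154 0.2305] ang 103.7 sd [21.1 32.6] depth c [0.6151 0.231  0.1214]
scene 0.118 44 c [0.6143 0.2314] ang 106.3 sd [19.6 31.6] depth c [0.6146 0.231  0.1225]
(384, 408, 3) (432, 336, 3)
```

View pics/stud.png

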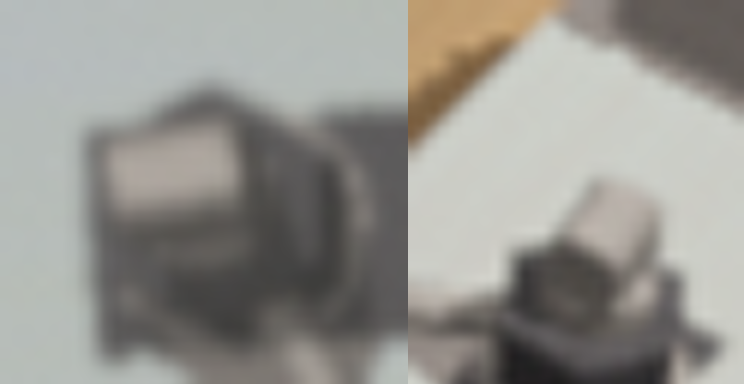

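```bash
python3 -c "
from go import *
plan((.4134,.183,.04),(0,0,-1),az(-2))"
```

```text
t 54.5 tcp [0.4157 0.3076 0.1195] q [-0.4   0.54 -0.49  2.14  0.47  0.57 -1.24] F [ 0.2 -0.4 -0.1] op 0.503
 total d [-0.0023 -0.1246 -0.0795] units [-0.12 -6.23 -3.98] w units [ 0.    0.   -0.32] minrows 7  per row [-0.017 -0.89  -0.568] [ 0.001  0.    -0.045]
```

Call:
{"method": "drive_tool", "body": {
  "motion": [
    [[-0.02,-0.9,-0.4],[0,0,-0.05]],
    [[-0.02,-0.9,-0.4],[0,0,-0.05]],
    [[-0.02,-0.9,-0.4],[0,0,-0.05]],
    [[-0.02,-0.9,-0.4],[0,0,-0.05]],
    [[-0.02,-0.9,-0.4],[0,0,-0.05]],
    [[-0.02,-0.9,-0.7],[0,0,-0.05]],
    [[0,-0.83,-0.7],[0,0,-0.02]],
    [[0,0,-0.6],[0,0,0]],
    [[0,0,0],[0,0,0]]
  ]
}}

```text
time_s: 55.62
tcp_pos: [0.4131, 0.1832, 0.0393]
tcp_rot: [2.26, 2.183, -0.001]
contact_force: [-0.3, -0.2, -0.4]
opening: 0.503
```

```bash
python3 -c "
from go import *
plan((.4134,.183,.009),(0,0,-1),az(-2))"
```

```text
t 55.6 tcp [0.4131 0.1832 0.0393] q [-0.35  0.62 -0.28  2.34  0.68  0.26 -1.28] F [-0.3 -0.2 -0.4] op 0.503
 total d [ 0.0003 -0.0002 -0.0303] units [ 0.02 -0.01 -1.51] w units [ 0. -0. -0.] minrows 2  per row [ 0.009 -0.004 -0.757] [ 0.002 -0.001 -0.001]
```

Call:
{"method": "drive_tool", "body": {
  "motion": [
    [[0,0,-0.5],[0,0,0]],
    [[0,0,-0.5],[0,0,0]],
    [[0,0,-0.55],[0,0,0]],
    [[0,0,0],[0,0,0]]
  ]
}}

```text
time_s: 56.12
tcp_pos: [0.4131, 0.1839, 0.0082]
tcp_rot: [2.258, 2.184, -0.0]
contact_force: [0.5, 0.2, -0.4]
opening: 0.499
```

Call:
{"method": "drive_tool", "body": {
  "motion": [
    [[0,0,0],[0,0,0]],
    [[0,0,0],[0,0,0]],
    [[0,0,0],[0,0,0]],
    [[0,0,0],[0,0,0]],
    [[0,0,0],[0,0,0]]
  ],
  "jaw": 1.0,
  "force": 45
}}

```text
time_s: 56.75
tcp_pos: [0.4137, 0.1839, 0.0092]
tcp_rot: [2.259, 2.182, 0.002]
contact_force: [0.2, 0.1, 5.6]
opening: 0.207
```

Call:
{"method": "drive_tool", "body": {
  "motion": [
    [[0,0,0.6],[0,0,0]],
    [[0,0,0.9],[0,0,0]],
    [[0,0,0.9],[0,0,0]],
    [[0,0,0.9],[0,0,0]],
    [[0,0,0.9],[0,0,0]],
    [[0,0,0.9],[0,0,0]],
    [[0,0,0.9],[0,0,0]],
    [[0,0,0.9],[0,0,0]],
    [[0,0,0.9],[0,0,0]]
  ]
}}

```text
time_s: 57.88
tcp_pos: [0.413, 0.1834, 0.1653]
tcp_rot: [2.26, 2.182, 0.0]
contact_force: [1.1, -0.4, -3.1]
opening: 0.205
```

```bash
python3 -c "
from go import *
plan((.6013,.3085,.16),(0,0,-1),az(9))
print(r.sense()['ft_torque'])"
```

```text
t 57.9 tcp [0.413  0.1834 0.1653] q [-0.09  0.42 -0.6   2.23  0.42  0.6  -1.04] F [ 1.1 -0.4 -3.1] op 0.205
 total d [ 0.1883  0.1251 -0.0053] units [ 9.41  6.26 -0.26] w units [0.   0.   1.92] minrows 10  per row [ 0.941  0.626 -0.026] [0.    0.    0.192]
[-0.03377322 -0.07694036 -0.01657938]
```

Call:
{"method": "drive_tool", "body": {
  "motion": [
    [[0.94,0.63,0.1],[0,0,0.19]],
    [[0.94,0.63,0.1],[0,0,0.19]],
    [[0.94,0.63,0],[0,0,0.19]],
    [[0.94,0.63,0],[0,0,0.19]],
    [[0.94,0.63,0],[0,0,0.19]],
    [[0.94,0.63,0],[0,0,0.19]],
    [[0.94,0.63,0],[0,0,0.19]],
    [[0.94,0.62,0],[0,0,0.19]],
    [[0.94,0.62,0],[0,0,0.2]],
    [[0.95,0.62,0],[0,0,0.2]]
  ]
}}

```text
time_s: 59.12
tcp_pos: [0.6018, 0.309, 0.1681]
tcp_rot: [-2.039, -2.39, 0.001]
contact_force: [-0.2, 0.2, -2.5]
opening: 0.206
```

Call:
{"method": "drive_tool", "body": {
  "motion": [
    [[0,0,0],[0,0,0]],
    [[0,0,0],[0,0,0]]
  ]
}}

```text
time_s: 59.38
tcp_pos: [0.6006, 0.3085, 0.1683]
tcp_rot: [-2.04, -2.389, 0.001]
contact_force: [-1.1, -0.3, -2.5]
opening: 0.205
```

```bash
python3 - <<'E'
from go import *
plan((.6013,.3085,.104),(0,0,-1),az(9))
for n,reg in(('scene',(390,150,480,250)),('top',(120,140,230,230))):
    im,d,K,T=grab(n,n+'6'); P=pts(d,K,T); u0,v0,u1,v1=reg
    q=P[v0:v1,u0:u1].reshape(-1,3); q=q[(q[:,2]>.15)&(q[:,2]<.19)]
    a=np.array([np.cos(np.radians(-81)),np.sin(np.radians(-81))]); b=np.array([-a[1],a[0]])
    o=r.sense()['tcp_pos']; s=(q[:,:2]-o[:2])@a; t=(q[:,:2]-o[:2])@b
    for lo,hi in((.02,.04),(.045,.06),(.065,.085),(.085,.11)):
        k=(s>lo)&(s<hi)&(abs(t)<.035)
        if k.any(): print(n,lo,k.sum(),'z',np.median(q[k,2]).round(4),'t',t[k].min().round(4),t[k].max().round(4))
    k=(abs(t)<.04)&(q[:,2]<.185); print(n,'s max',s[k].max() if k.any() else None)
a=cv2.imread('pics/scene6.png')[140:280,370:490];b=cv2.imread('pics/top6.png')[140:240,110:230]
cv2.imwrite('pics/p6.png',np.hstack([cv2.resize(a,(386,450),interpolation=2),cv2.resize(b,(414,450),interpolation=2)]))
E
```

```text
t 59.4 tcp [0.6006 0.3085 0.1683] q [-0.18  0.66 -0.61  1.74  0.47  0.89 -0.83] F [-1.1 -0.3 -2.5] op 0.205
 total d [ 0.0007 -0.     -0.0643] units [ 0.03 -0.   -3.21] w units [ 0.   -0.01 -0.  ] minrows 4  per row [ 0.008 -0.    -0.803] [ 0.001 -0.002 -0.   ]
scene 0.02 77 z 0.1763 t -0.0293 0.0266
scene 0.045 71 z 0.175 t -0.0258 0.0233
scene 0.065 52 z 0.1762 t -0.0259 0.0241
scene 0.085 34 z 0.1739 t -0.0258 0.0223
scene s max 0.2861136679691903
top 0.085 1 z 0.1656 t 0.0221 0.0221
top s max 0.09111559522079117
```

View pics/p6.png

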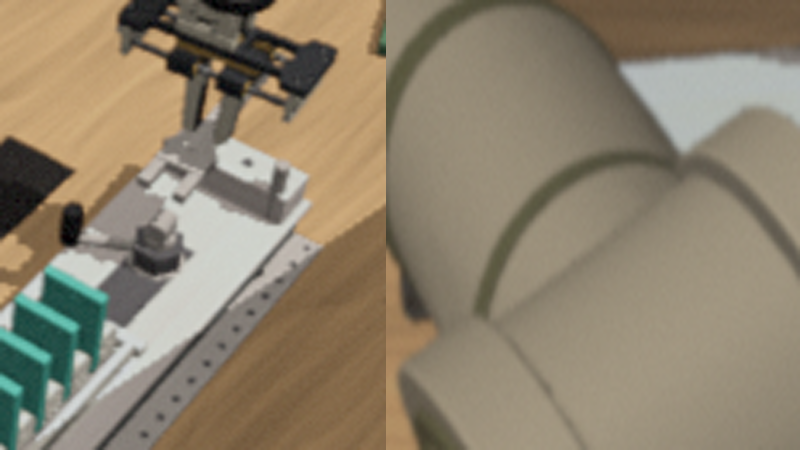

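```bash
python3 - <<'E'
from go import *
f=np.load('scene.npz');m=r.camera_model('scene');K=np.array(m['mtx']);T=np.array(m['extrinsics']);P=pts(f['d'],K,T)
q=P[150:250,390:480].reshape(-1,3); q=q[(q[:,2]>.166)&(q[:,2]<.182)]
a=az(-81)[:2];b=az(9)[:2];o=r.sense()['tcp_pos'][:2]
s=(q[:,:2]-o)@a;t=(q[:,:2]-o)@b
for lo,hi in((-.03,-.01),(.01,.03)):
    k=(t>lo)&(t<hi)&(s<.13)&(s>.04); print(np.sort(s[k])[-6:].round(4))
k=(s>.075)&(s<.095)&(abs(t)<.03); tt=np.sort(t[k]); print('prong t',tt.round(4)); print('inner gap',tt[tt<0].max(),tt[tt>0].min())
g=q; 
E
```

```text
[0.0916 0.0916 0.0929 0.0933 0.0948 0.0952]
[0.0911 0.0911 0.0914 0.092  0.0932 0.094 ]
prong t [-0.0259 -0.0244 -0.0243 -0.0232 -0.0222 -0.0217 -0.0211 -0.0201 -0.0196
 -0.0195 -0.0189 -0.0186 -0.0185 -0.0182 -0.0182 -0.0181 -0.0167 -0.0167
 -0.0156 -0.0156 -0.0147 -0.0146 -0.0143 -0.0143 -0.0133 -0.013  -0.0127
 -0.0123  0.0098  0.0099  0.0108  0.011   0.0124  0.0136  0.0137  0.0138
  0.0146  0.015   0.015   0.0152  0.0153  0.0155  0.0162  0.0171  0.0173
  0.0176  0.0188  0.019   0.019   0.0209  0.021   0.0212  0.0213  0.0219
  0.0221  0.0223  0.0223  0.0228  0.0239]
inner gap -0.01232138663986839 0.009793604032323171
```

Call:
{"method": "drive_tool", "body": {
  "motion": [
    [[0.12,0.1,-0.5],[0,0,0]],
    [[0,0,-0.7],[0,0,0]],
    [[0,0,-0.7],[0,0,0]],
    [[0,0,0],[0,0,0]]
  ]
}}

```text
time_s: 59.98
tcp_pos: [0.6032, 0.3106, 0.1291]
tcp_rot: [-2.039, -2.389, 0.003]
contact_force: [-0.1, 0.7, -2.6]
opening: 0.205
```

Call:
{"method": "drive_tool", "body": {
  "motion": [
    [[0,0,-0.2],[0,0,0]],
    [[0,0,-0.2],[0,0,0]],
    [[0,0,-0.2],[0,0,0]],
    [[0,0,0],[0,0,0]]
  ]
}}

```text
time_s: 60.48
tcp_pos: [0.604, 0.3111, 0.1187]
tcp_rot: [2.04, 2.389, 0.001]
contact_force: [0.6, -0.5, -4.0]
opening: 0.21
```

Call:
{"method": "drive_tool", "body": {
  "motion": [
    [[0,0,-0.25],[0,0,0]],
    [[0,0,-0.25],[0,0,0]],
    [[0,0,-0.15],[0,0,0]],
    [[0,0,0],[0,0,0]]
  ]
}}

```text
time_s: 60.98
tcp_pos: [0.604, 0.3112, 0.1057]
tcp_rot: [2.04, 2.389, 0.001]
contact_force: [-0.5, -0.3, -3.3]
opening: 0.21
```

Call:
{"method": "drive_tool", "body": {
  "motion": [
    [[0,0,-0.1],[0,0,0]],
    [[0,0,-0.1],[0,0,0]],
    [[0,0,0],[0,0,0]]
  ]
}}

```text
time_s: 61.35
tcp_pos: [0.6042, 0.3113, 0.1052]
tcp_rot: [2.039, 2.387, 0.003]
contact_force: [-7.8, -6.2, 24.1]
opening: 0.209
```

Call:
{"method": "drive_tool", "body": {
  "motion": [
    [[0,0,0.1],[0,0,0]],
    [[0,0,0],[0,0,0]],
    [[0,0,0],[0,0,0]],
    [[0,0,0.5],[0,0,0]],
    [[0,0,0.9],[0,0,0]],
    [[0,0,0.9],[0,0,0]],
    [[0,0,0.9],[0,0,0]],
    [[-0.6,-0.3,0.9],[0,0,0]],
    [[-0.9,-0.6,0.5],[0,0,0]],
    [[-0.9,-0.6,0],[0,0,0]]
  ],
  "jaw": 0.55
}}

```text
time_s: 62.6
tcp_pos: [0.5551, 0.2809, 0.1977]
tcp_rot: [2.039, 2.389, 0.004]
contact_force: [-0.8, -0.2, 0.2]
opening: 0.448
```

Call:
{"method": "drive_tool", "body": {
  "motion": [
    [[-0.9,-0.6,0],[0,0,0]],
    [[-0.9,-0.6,0],[0,0,0]],
    [[-0.9,-0.6,0],[0,0,0]],
    [[-0.9,-0.6,0],[0,0,0]]
  ]
}}

```text
time_s: 63.1
tcp_pos: [0.4827, 0.2324, 0.1967]
tcp_rot: [2.039, 2.389, 0.002]
contact_force: [0.6, 0.4, 0.0]
opening: 0.451
```

```bash
python3 - <<'E'
from go import *
im,d,K,T=grab('scene','scene7'); grab('top','top7')
P=pts(d,K,T); q=P[150:250,380:480].reshape(-1,3); k=(q[:,2]>.105)&(q[:,2]<.122)&(q[:,1]>.26)&(q[:,1]<.335)&(q[:,0]<.66)
print('handle',k.sum(),q[k].mean(0).round(4),np.percentile(q[k,2],[10,50,90]).round(4))
a=cv2.imread('pics/scene7.png')[150:270,380:480];b=cv2.imread('pics/top7.png')[140:240,110:230]
cv2.imwrite('pics/p7.png',np.hstack([cv2.resize(a,(375,450),interpolation=2),cv2.resize(b,(425,450),interpolation=2)]))
print(r.sense()['tcp_pos'])
E
```

```text
handle 195 [0.6074 0.2896 0.1133] [0.1096 0.113  0.1173]
[0.48190406 0.23150761 0.19673712]
```

View pics/p7.png

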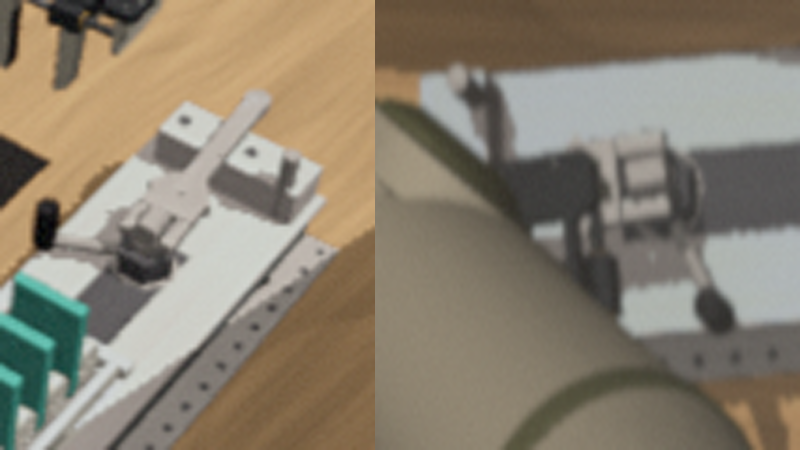

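The spanner sits on the flats with its handle on the block, on the counter-clockwise side of the post. Next I'll cage the lever grip.

```bash
python3 -c "
from go import *
plan((.541,.187,.16),(0,0,-1),az(121.5))"
```

```text
t 63.2 tcp [0.4819 0.2315 0.1967] q [-0.07  0.47 -0.67  2.03  0.42  0.78 -0.84] F [0.7 0.2 0.5] op 0.453
 total d [ 0.0591 -0.0445 -0.0367] units [ 2.95 -2.23 -1.84] w units [ 0.    0.02 19.63] minrows 20  per row [ 0.148 -0.111 -0.092] [0.    0.001 0.981]
```

Call:
{"method": "drive_tool", "body": {
  "motion": [
    [[0.15,-0.11,0],[0,0,0.98]],
    [[0.15,-0.11,0],[0,0,0.98]],
    [[0.15,-0.11,0],[0,0,0.98]],
    [[0.15,-0.11,0],[0,0,0.98]],
    [[0.15,-0.11,0],[0,0,0.98]],
    [[0.15,-0.11,0],[0,0,0.98]],
    [[0.15,-0.11,0],[0,0,0.98]],
    [[0.15,-0.11,0],[0,0,0.98]],
    [[0.15,-0.11,0],[0,0,0.98]],
    [[0.15,-0.11,0],[0,0,0.98]]
  ],
  "jaw": 0.5
}}

```text
time_s: 64.45
tcp_pos: [0.5145, 0.2113, 0.1965]
tcp_rot: [0.671, 3.069, 0.002]
contact_force: [-0.6, 1.0, 0.2]
opening: 0.499
```

Call:
{"method": "drive_tool", "body": {
  "motion": [
    [[0.15,-0.11,0],[0,0,0.98]],
    [[0.15,-0.11,0],[0,0,0.98]],
    [[0.15,-0.11,0],[0,0,0.98]],
    [[0.15,-0.11,0],[0,0,0.98]],
    [[0.15,-0.11,0],[0,0,0.98]],
    [[0.15,-0.11,0],[0,0,0.98]],
    [[0.15,-0.11,0],[0,0,0.98]],
    [[0.15,-0.11,0],[0,0,0.98]],
    [[0.15,-0.11,0],[0,0,0.98]],
    [[0.15,-0.11,0],[0,0,0.98]]
  ]
}}

```text
time_s: 65.7
tcp_pos: [0.5445, 0.1891, 0.1965]
tcp_rot: [0.852, -3.024, -0.001]
contact_force: [0.8, -0.5, 1.0]
opening: 0.496
```

```bash
python3 -c "
from go import *
plan((.541,.187,.10),(0,0,-1),az(121.5))
im,d,K,T=grab('scene');P=pts(d,K,T);hsv=cv2.cvtColor(im,cv2.COLOR_RGB2HSV)
m=(hsv[...,2]<60);R=np.zeros_like(m);R[195:220,380:402]=1;q=P[m&R];q=q[(q[:,2]>.08)&(q[:,2]<.13)];print('grip pts',len(q),q.mean(0) if len(q) else '',q.max(0) if len(q) else '')"
```

```text
t 65.7 tcp [0.5445 0.1891 0.1965] q [ 0.3   0.72 -1.18  1.92  0.77  1.05  0.9 ] F [ 0.8 -0.5  1. ] op 0.496
 total d [-0.0035 -0.0021 -0.0965] units [-0.18 -0.11 -4.82] w units [-0. -0.  0.] minrows 5  per row [-0.035 -0.021 -0.965] [-0.001 -0.001  0.001]
grip pts 61 [0.54648739 0.18160627 0.10493714] [0.55412231 0.19572246 0.12677599]
```

Call:
{"method": "drive_tool", "body": {
  "motion": [
    [[-0.04,-0.02,-0.9],[0,0,0]],
    [[-0.04,-0.02,-0.9],[0,0,0]],
    [[-0.04,-0.02,-0.9],[0,0,0]],
    [[-0.03,-0.02,-0.9],[0,0,0]],
    [[-0.03,-0.02,-0.8],[0,0,0]],
    [[0,0,-0.4],[0,0,0]],
    [[0,0,0],[0,0,0]]
  ]
}}

```text
time_s: 66.62
tcp_pos: [0.5403, 0.1873, 0.0995]
tcp_rot: [0.848, -3.023, -0.002]
contact_force: [-0.0, 0.3, 0.3]
opening: 0.5
```

Call:
{"method": "drive_tool", "body": {
  "motion": [
    [[0,0,0],[0,0,0]],
    [[0,0,0],[0,0,0]],
    [[0,0,0],[0,0,0]]
  ],
  "jaw": 0.7
}}

```text
time_s: 67.0
tcp_pos: [0.5407, 0.1872, 0.1004]
tcp_rot: [0.848, -3.025, -0.001]
contact_force: [-0.4, 0.2, -0.5]
opening: 0.304
```

```bash
cat > arc.py <<'E'
from go import *
S=np.array([.6135,.2315]); s=r.sense(); v=s['tcp_pos'][:2]-S; th=np.arctan2(v[1],v[0])%(2*np.pi)
print('t',s['time_s'].round(1) if hasattr(s['time_s'],'round') else s['time_s'],'theta',np.degrees(th).round(1),'rad',np.linalg.norm(v).round(4),'F',s['contact_force'].round(1),'q',s['joint_positions'].round(2),'op',round(s['opening'],3),'z',s['tcp_pos'][2].round(4))
y=Ro.from_rotvec(s['tcp_rot']).as_matrix()[:,1]; print('tool y az',np.degrees(np.arctan2(y[1],y[0])).round(1),'want',np.degrees(th-np.pi/2).round(1))
p=s['tcp_pos'][:2]
for i in range(1,11):
    a=th-.1*i; n=S+.085*np.array([np.cos(a),np.sin(a)]); print(i,((n-p)/.02).round(2)); p=n
E
python3 arc.py
```

```text
t 67.0 theta 211.3 rad 0.0852 F [-0.4  0.2 -0.5] q [ 0.23  0.82 -1.06  2.01  0.93  0.91  0.77] op 0.304 z 0.1004
tool y az 121.3 want 121.3
1 [-0.19  0.38]
2 [-0.16  0.39]
3 [-0.12  0.41]
4 [-0.08  0.42]
5 [-0.04  0.42]
6 [0.   0.42]
7 [0.04 0.42]
8 [0.09 0.42]
9 [0.13 0.41]
10 [0.17 0.39]
```

Call:
{"method": "drive_tool", "body": {
  "motion": [
    [[-0.19,0.38,0],[0,0,-1]],
    [[-0.16,0.39,0],[0,0,-1]],
    [[-0.12,0.41,0],[0,0,-1]],
    [[-0.08,0.42,0],[0,0,-1]],
    [[-0.04,0.42,0],[0,0,-1]],
    [[0,0.42,0],[0,0,-1]],
    [[0.04,0.42,0],[0,0,-1]],
    [[0,0,0],[0,0,0]]
  ]
}}

```text
time_s: 68.0
tcp_pos: [0.529, 0.2441, 0.1]
tcp_rot: [-0.239, -3.132, 0.001]
contact_force: [-1.8, -1.1, -0.3]
opening: 0.304
```

```bash
python3 arc.py
```

```text
t 68.0 theta 171.5 rad 0.0854 F [-1.8 -1.1 -0.3] q [ 0.05  0.75 -0.9   1.99  0.82  0.81  0.09] op 0.304 z 0.1
tool y az 81.3 want 81.5
1 [0.1  0.41]
2 [0.12 0.41]
3 [0.16 0.39]
4 [0.2  0.37]
5 [0.24 0.35]
6 [0.27 0.33]
7 [0.3 0.3]
8 [0.33 0.26]
9 [0.36 0.23]
10 [0.38 0.19]
```

Call:
{"method": "drive_tool", "body": {
  "motion": [
    [[0.1,0.41,0],[0,0,-1]],
    [[0.12,0.41,0],[0,0,-1]],
    [[0.16,0.39,0],[0,0,-1]],
    [[0.2,0.37,0],[0,0,-1]],
    [[0,0,0],[0,0,0]]
  ]
}}

```text
time_s: 68.62
tcp_pos: [0.5405, 0.276, 0.0999]
tcp_rot: [-0.854, -3.023, -0.001]
contact_force: [-2.4, -1.6, 0.3]
opening: 0.301
```

```bash
python3 arc.py; python3 -c "
from h import *
grab('scene','scene8');a=cv2.imread('pics/scene8.png')[140:270,370:490];cv2.imwrite('pics/p8.png',cv2.resize(a,None,fx=4,fy=4,interpolation=2))"
```

```text
t 68.625 theta 148.6 rad 0.0855 F [-2.4 -1.6  0.3] q [-0.05  0.74 -0.8   1.94  0.74  0.79 -0.26] op 0.301 z 0.0999
tool y az 58.5 want 58.6
1 [0.26 0.34]
2 [0.27 0.33]
3 [0.3 0.3]
4 [0.33 0.26]
5 [0.36 0.23]
6 [0.38 0.19]
7 [0.4  0.15]
8 [0.41 0.11]
9 [0.42 0.07]
10 [0.42 0.03]
```

View pics/p8.png

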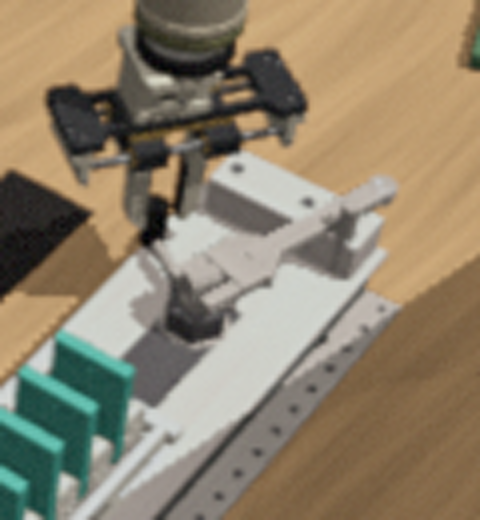

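```bash
cat > ang.py <<'E'
from go import *
f=np.load('scene.npz');m=r.camera_model('scene');K=np.array(m['mtx']);T=np.array(m['extrinsics']);P=pts(f['d'],K,T)
q=P[150:250,380:480].reshape(-1,3); S=np.array([.6142,.231])
v=q[:,:2]-S; rr=np.hypot(*v.T); a=np.degrees(np.arctan2(v[:,1],v[:,0]))
k=(q[:,2]>.106)&(q[:,2]<.124)&(rr>.06)&(rr<.215)&(a>55)&(a<120)
for lo,hi in((.07,.1),(.1,.13),(.13,.16),(.16,.21)):
    kk=k&(rr>lo)&(rr<hi); print(lo,kk.sum(),'az',np.median(a[kk]).round(1), np.percentile(a[kk],[5,95]).round(1),'z',np.median(q[kk,2]).round(4)) if kk.any() else 0
k=(q[:,2]>.126)&(q[:,2]<.145)&(q[:,1]>.33); print('post',k.sum(),q[k].mean(0).round(4))
E
python3 ang.py
```

```text
0.07 51 az 77.2 [71.4 86.4] z 0.1131
0.1 67 az 76.5 [70.1 89.1] z 0.1124
0.13 49 az 79.0 [ 67.5 111. ] z 0.1109
0.16 66 az 77.3 [74.5 80.7] z 0.1132
post 27 [0.6603 0.3567 0.1337]
```

Call:
{"method": "drive_tool", "body": {
  "motion": [
    [[0.26,0.34,0],[0,0,-1]],
    [[0.27,0.33,0],[0,0,-1]],
    [[0,0,0],[0,0,0]]
  ]
}}

```text
time_s: 69.05
tcp_pos: [0.5513, 0.2895, 0.0999]
tcp_rot: [-1.151, -2.923, -0.002]
contact_force: [-2.4, -0.4, -0.1]
opening: 0.302
```

Call:
{"method": "drive_tool", "body": {
  "motion": [
    [[0.15,0.15,0],[0,0,-0.5]],
    [[0.15,0.15,0],[0,0,-0.5]],
    [[0,0,0],[0,0,0]]
  ]
}}

```text
time_s: 69.42
tcp_pos: [0.5571, 0.2952, 0.0999]
tcp_rot: [-1.295, -2.862, -0.001]
contact_force: [-4.3, -1.1, 0.4]
opening: 0.3
```

```bash
python3 arc.py
```

```text
t 69.425 theta 131.5 rad 0.0851 F [-4.3 -1.1  0.4] q [-0.12  0.73 -0.72  1.89  0.68  0.78 -0.49] op 0.3 z 0.0999
tool y az 41.3 want 41.5
1 [0.33 0.26]
2 [0.36 0.23]
3 [0.38 0.19]
4 [0.4  0.16]
5 [0.41 0.12]
6 [0.42 0.07]
7 [0.42 0.03]
8 [ 0.42 -0.01]
9 [ 0.42 -0.05]
10 [ 0.41 -0.1 ]
```

Call:
{"method": "drive_tool", "body": {
  "motion": [
    [[0.17,0.13,0],[0,0,-0.5]],
    [[0.17,0.13,0],[0,0,-0.5]],
    [[0,0,0],[0,0,0]]
  ]
}}

```text
time_s: 69.8
tcp_pos: [0.5639, 0.3008, 0.0999]
tcp_rot: [-1.436, -2.793, -0.002]
contact_force: [-4.9, -0.3, -0.1]
opening: 0.302
```

Call:
{"method": "drive_tool", "body": {
  "motion": [
    [[0.18,0.12,0],[0,0,-0.5]],
    [[0,0,0],[0,0,0]]
  ]
}}

```text
time_s: 70.05
tcp_pos: [0.5676, 0.3034, 0.0999]
tcp_rot: [-1.506, -2.756, -0.002]
contact_force: [-3.8, 0.9, -0.8]
opening: 0.303
```

```bash
python3 -c "
from h import *
grab('scene','scene9')"; python3 arc.py; python3 ang.py
```

```text
t 70.1 theta 122.6 rad 0.0853 F [-5.5  1.  -0.3] q [-0.15  0.73 -0.68  1.86  0.64  0.78 -0.61] op 0.304 z 0.0999
tool y az 32.7 want 32.6
1 [0.38 0.2 ]
2 [0.39 0.17]
3 [0.4  0.13]
4 [0.41 0.09]
5 [0.42 0.05]
6 [0.42 0.01]
7 [ 0.42 -0.03]
8 [ 0.42 -0.08]
9 [ 0.41 -0.12]
10 [ 0.39 -0.16]
0.07 73 az 81.0 [ 71.5 114.6] z 0.1139
0.1 63 az 77.6 [69.8 94.1] z 0.1125
0.13 47 az 78.2 [67.3 97.6] z 0.1123
0.16 65 az 77.6 [74.4 80.6] z 0.1129
post 23 [0.6594 0.3574 0.1343]
```

Call:
{"method": "drive_tool", "body": {
  "motion": [
    [[0.19,0.1,0],[0,0,-0.5]],
    [[0,0,0],[0,0,0]]
  ]
}}

```text
time_s: 70.35
tcp_pos: [0.5701, 0.3048, 0.0997]
tcp_rot: [-1.575, -2.716, 0.002]
contact_force: [-9.2, -0.9, 2.0]
opening: 0.302
```

Call:
{"method": "drive_tool", "body": {
  "motion": [
    [[0.2,0.09,0],[0,0,-0.5]],
    [[0,0,0],[0,0,0]]
  ]
}}

```text
time_s: 70.6
tcp_pos: [0.5723, 0.3058, 0.0995]
tcp_rot: [-1.642, -2.675, 0.007]
contact_force: [-13.3, -4.0, 5.1]
opening: 0.304
```

```bash
python3 arc.py|head -2
```

```text
t 70.6 theta 119.0 rad 0.0849 F [-13.3  -4.    5.1] q [-0.16  0.73 -0.66  1.84  0.62  0.78 -0.68] op 0.304 z 0.0995
tool y az 26.9 want 29.0
```

Call:
{"method": "drive_tool", "body": {
  "motion": [
    [[0.2,0.08,0],[0,0,0]],
    [[0.15,0.06,0],[0,0,0]],
    [[0,0,0],[0,0,0]],
    [[0,0,0],[0,0,0]],
    [[0,0,0],[0,0,0]]
  ]
}}

```text
time_s: 71.22
tcp_pos: [0.5757, 0.3084, 0.0991]
tcp_rot: [-1.637, -2.674, 0.014]
contact_force: [-26.1, -4.0, 11.1]
opening: 0.307
```

```bash
python3 arc.py|head -2;python3 -c "
from h import *
grab('scene','scene10');a=cv2.imread('pics/scene10.png')[140:270,370:490];cv2.imwrite('pics/p10.png',cv2.resize(a,None,fx=4,fy=4,interpolation=2))"; python3 ang.py
```

```text
t 71.225 theta 116.2 rad 0.0857 F [-26.1  -4.   11.1] q [-0.16  0.74 -0.66  1.83  0.61  0.8  -0.67] op 0.307 z 0.0991
tool y az 27.1 want 26.2
0.07 93 az 84.7 [ 71.6 118.4] z 0.1143
0.1 60 az 76.5 [71.1 86.4] z 0.1129
0.13 49 az 76.9 [ 67.1 113.3] z 0.1122
0.16 66 az 77.8 [74.4 81.4] z 0.1125
post 25 [0.6606 0.3564 0.1342]
```

View pics/p10.png

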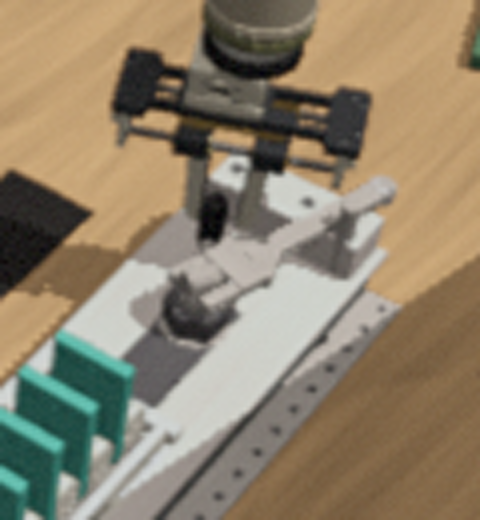

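Call:
{"method": "drive_tool", "body": {
  "motion": [
    [[-0.15,-0.08,0],[0,0,0]],
    [[-0.1,-0.05,0],[0,0,0]],
    [[0,0,0],[0,0,0]],
    [[0,0,0.5],[0,0,0]],
    [[0,0,0.9],[0,0,0]],
    [[0,0,0.9],[0,0,0]],
    [[0,0,0.9],[0,0,0]],
    [[0,0,0.5],[0,0,0]],
    [[0,0,0],[0,0,0]]
  ],
  "jaw": 0.55
}}

```text
time_s: 72.4
tcp_pos: [0.5783, 0.3072, 0.175]
tcp_rot: [1.646, 2.674, 0.004]
contact_force: [-0.5, -1.0, 0.3]
opening: 0.448
```

```bash
python3 - <<'E'
from go import *
im,d,K,T=grab('scene','scene11');P=pts(d,K,T);hsv=cv2.cvtColor(im,cv2.COLOR_RGB2HSV)
m=(hsv[...,2]<60);R=np.zeros_like(m);R[180:208,412:432]=1;q=P[m&R];q=q[(q[:,2]>.08)&(q[:,2]<.13)];print('lever pts',len(q),q.mean(0).round(4))
# spanner grip target: handle line az 77.7 from stud
a=az(77.7); p=np.array([.6142,.231,0])+.080*a; print(p)
plan((p[0],p[1],.165),(0,0,-1),az(-12.3))
E
python3 ang.py
```

```text
lever pts 60 [0.5706 0.2987 0.1087]
[0.63124243 0.30916365 0.        ]
t 72.5 tcp [0.578  0.3069 0.1742] q [-0.12  0.66 -0.72  1.78  0.54  0.91 -0.61] F [ 0.4  0.3 -0.4] op 0.448
 total d [ 0.0532  0.0022 -0.0092] units [ 2.66  0.11 -0.46] w units [-0.01  0.02 -6.82] minrows 7  per row [ 0.38   0.016 -0.066] [-0.001  0.002 -0.974]
0.07 59 az 79.5 [ 71.9 118.7] z 0.1124
0.1 66 az 77.8 [ 70.4 103.9] z 0.1116
0.13 55 az 78.8 [ 67.1 111.5] z 0.1127
0.16 63 az 77.5 [74.7 80.8] z 0.1129
post 26 [0.6598 0.3572 0.1336]
```

Call:
{"method": "drive_tool", "body": {
  "motion": [
    [[0.38,0.02,0],[0,0,-0.97]],
    [[0.38,0.02,0],[0,0,-0.97]],
    [[0.38,0.02,0],[0,0,-0.97]],
    [[0.38,0.02,0],[0,0,-0.97]],
    [[0.38,0.02,0],[0,0,-0.97]],
    [[0.38,0.02,0],[0,0,-0.97]],
    [[0.38,0,0],[0,0,-1]],
    [[0,0,0],[0,0,0]]
  ],
  "jaw": 0.6
}}

```text
time_s: 73.45
tcp_pos: [0.6311, 0.3092, 0.173]
tcp_rot: [2.446, 1.971, -0.0]
contact_force: [-0.8, 0.5, 0.0]
opening: 0.402
```

```bash
python3 -c "
from go import *
plan((.6312,.3092,.105),(0,0,-1),az(-12.3))"
```

```text
t 73.5 tcp [0.6311 0.3092 0.173 ] q [-0.21  0.67 -0.53  1.67  0.41  0.91 -1.11] F [-0.8  0.5  0. ] op 0.402
 total d [ 0.0001  0.     -0.068 ] units [ 0.   0.  -3.4] w units [ 0.01  0.   -0.  ] minrows 4  per row [ 0.001  0.    -0.85 ] [ 0.001  0.001 -0.001]
```

Call:
{"method": "drive_tool", "body": {
  "motion": [
    [[0,0,-0.9],[0,0,0]],
    [[0,0,-0.9],[0,0,0]],
    [[0,0,-0.9],[0,0,0]],
    [[0,0,-0.75],[0,0,0]],
    [[0,0,0],[0,0,0]]
  ]
}}

```text
time_s: 74.08
tcp_pos: [0.6304, 0.309, 0.1032]
tcp_rot: [-2.446, -1.971, 0.002]
contact_force: [0.8, 0.4, 1.2]
opening: 0.399
```

Call:
{"method": "drive_tool", "body": {
  "motion": [
    [[0,0,0],[0,0,0]],
    [[0,0,0],[0,0,0]],
    [[0,0,0],[0,0,0]],
    [[0,0,0],[0,0,0]]
  ],
  "jaw": 1.0,
  "force": 45
}}

```text
time_s: 74.58
tcp_pos: [0.6315, 0.3097, 0.1057]
tcp_rot: [2.446, 1.97, 0.004]
contact_force: [0.0, -0.9, 3.8]
opening: 0.209
```

Call:
{"method": "drive_tool", "body": {
  "motion": [
    [[0,0,0.4],[0,0,0]],
    [[0,0,0.6],[0,0,0]],
    [[0,0,0.7],[0,0,0]],
    [[0,0,0.9],[0,0,0]],
    [[0,0,0.9],[0,0,0]],
    [[0,0,0],[0,0,0]]
  ]
}}

```text
time_s: 75.32
tcp_pos: [0.6318, 0.3107, 0.1777]
tcp_rot: [2.446, 1.971, 0.008]
contact_force: [0.2, -1.1, -2.7]
opening: 0.209
```

```bash
python3 -c "
from go import *
plan((.415,.195,.165),(0,0,-1),az(4.1))"
```

```text
t 75.3 tcp [0.6318 0.3107 0.1777] q [-0.21  0.66 -0.53  1.67  0.4   0.91 -1.11] F [ 0.2 -1.1 -2.7] op 0.209
 total d [-0.2168 -0.1157 -0.0127] units [-10.84  -5.79  -0.64] w units [-0.03  0.04  2.86] minrows 11  per row [-0.986 -0.526 -0.058] [-0.003  0.004  0.26 ]
```

Call:
{"method": "drive_tool", "body": {
  "motion": [
    [[-0.95,-0.5,0],[0,0,0.24]],
    [[-0.95,-0.5,0],[0,0,0.24]],
    [[-0.95,-0.5,0],[0,0,0.24]],
    [[-0.95,-0.5,0],[0,0,0.24]],
    [[-0.95,-0.5,0],[0,0,0.24]],
    [[-0.95,-0.5,0],[0,0,0.24]],
    [[-0.95,-0.5,0],[0,0,0.24]],
    [[-0.95,-0.5,0],[0,0,0.24]],
    [[-0.95,-0.5,0],[0,0,0.24]],
    [[-0.95,-0.5,0],[0,0,0.24]]
  ]
}}

```text
time_s: 76.58
tcp_pos: [0.4403, 0.2093, 0.175]
tcp_rot: [2.192, 2.25, 0.002]
contact_force: [0.5, 0.5, -2.8]
opening: 0.205
```

Call:
{"method": "drive_tool", "body": {
  "motion": [
    [[-0.95,-0.5,0],[0,0,0.24]],
    [[-0.2,-0.2,-0.9],[0,0,0.2]],
    [[0,0,-0.9],[0,0,0]],
    [[0,0,-0.9],[0,0,0]],
    [[0,0,-0.9],[0,0,0]],
    [[0,0,-0.9],[0,0,0]],
    [[0,0,-0.9],[0,0,0]],
    [[0,0,-0.9],[0,0,0]],
    [[0,0,0],[0,0,0]]
  ]
}}

```text
time_s: 77.7
tcp_pos: [0.4175, 0.1957, 0.0483]
tcp_rot: [-2.142, -2.298, 0.001]
contact_force: [-0.0, 0.2, -2.5]
opening: 0.207
```

```bash
python3 -c "
from go import *
plan((.415,.195,.011),(0,0,-1),az(4.1))"
```

```text
t 77.7 tcp [0.4175 0.1957 0.0483] q [-0.29  0.62 -0.39  2.31  0.73  0.33 -1.25] F [-0.   0.2 -2.5] op 0.207
 total d [-0.0025 -0.0007 -0.0373] units [-0.13 -0.03 -1.86] w units [ 0.   -0.01  0.01] minrows 2  per row [-0.064 -0.017 -0.932] [ 0.001 -0.003  0.006]
```

Call:
{"method": "drive_tool", "body": {
  "motion": [
    [[0,0,-0.5],[0,0,0]],
    [[0,0,-0.5],[0,0,0]],
    [[0,0,-0.4],[0,0,0]],
    [[0,0,-0.2],[0,0,0]],
    [[0,0,-0.15],[0,0,0]],
    [[0,0,0],[0,0,0]]
  ]
}}

```text
time_s: 78.45
tcp_pos: [0.4181, 0.1955, 0.0139]
tcp_rot: [2.142, 2.297, 0.002]
contact_force: [0.1, 2.0, -0.2]
opening: 0.206
```

Contact is starting, so one more small step, then release and retreat.

Call:
{"method": "drive_tool", "body": {
  "motion": [
    [[0,0,-0.15],[0,0,0]],
    [[0,0,0],[0,0,0]]
  ]
}}

```text
time_s: 78.7
tcp_pos: [0.4181, 0.1954, 0.0109]
tcp_rot: [2.143, 2.297, 0.002]
contact_force: [0.3, 2.7, 0.5]
opening: 0.206
```

Call:
{"method": "drive_tool", "body": {
  "motion": [
    [[0,0,0],[0,0,0]],
    [[0,0,0],[0,0,0]],
    [[0,0,0.4],[0,0,0]],
    [[0,0,0.8],[0,0,0]],
    [[0,0,0.8],[0,0,0]],
    [[0,0,0.9],[0,0,0]],
    [[0,0,0.9],[0,0,0]],
    [[0,0,0.9],[0,0,0]],
    [[0,0,0.9],[0,0,0]],
    [[0,0,0.9],[0,0,0]]
  ],
  "jaw": 0.5
}}

```text
time_s: 79.95
tcp_pos: [0.4178, 0.195, 0.1422]
tcp_rot: [2.143, 2.297, 0.001]
contact_force: [0.9, -1.1, -0.5]
opening: 0.503
```

Call:
{"method": "drive_tool", "body": {
  "motion": [
    [[0,0.9,0.5],[0,0,0]],
    [[0,0.9,0],[0,0,0]],
    [[0,0.9,0],[0,0,0]],
    [[0,0.9,0],[0,0,0]],
    [[0,0.9,0],[0,0,0]],
    [[0,0.9,0],[0,0,0]],
    [[0,0.9,0],[0,0,0]],
    [[0,0.9,0],[0,0,0]],
    [[0,0,0],[0,0,0]]
  ]
}}

```text
time_s: 81.08
tcp_pos: [0.4179, 0.3412, 0.151]
tcp_rot: [-2.141, -2.299, -0.003]
contact_force: [0.3, -0.1, -0.6]
opening: 0.498
```

```bash
python3 - <<'E'
from go import *
from meas import *
grab('top','t12'); im,d,K,T=grab('scene','s12'); P=pts(d,K,T)
spanner('top',(150,235,265,300))
q=P[150:320,320:480].reshape(-1,3); q2=q[(q[:,2]>.15)&(q[:,2]<.18)]
for i in SL:
  k=(np.hypot(q2[:,0]-SL[i][0],(q2[:,1]-SL[i][1])*2)<.04); print(i,k.sum(),q2[k].mean(0).round(4))
f=np.load('top.npz');m=r.camera_model('top');K2=np.array(m['mtx']);T2=np.array(m['extrinsics']);P2=pts(f['d'],K2,T2)
for y in (.11,.15,.19,.23,.27):
  k=(abs(P2[...,1]-y)<.008)&(abs(P2[...,0]-.416)<.008)&(P2[...,2]<.05); print('span z',y,np.median(P2[k][:,2]).round(4) if k.any() else None)
m=P2[160:210,150:215].reshape(-1,3); m=m[(m[:,2]>.112)&(m[:,2]<.121)&(m[:,1]>.25)&(m[:,1]<.33)]; print('lever top',len(m),m.mean(0).round(4) if len(m) else '')
for thr in(.114,.118):
  b=P2[164:196,172:206].reshape(-1,3); b=b[(b[:,2]>thr)&(b[:,2]<.14)&(np.hypot(b[:,0]-.613,b[:,1]-.231)<.022)]
  if len(b)>10:
    e,V=np.linalg.eigh(np.cov(b[:,:2].T)); print('stud',len(b),b.mean(0).round(4),np.degrees(np.arctan2(V[1,1],V[0,1]))%180)
a=cv2.imread('pics/s12.png')[140:340,300:490];b=cv2.imread('pics/t12.png')[130:290,110:330]
cv2.imwrite('pics/p12.png',np.hstack([cv2.resize(a,(380,400),interpolation=2),cv2.resize(b,(420,400),interpolation=2)]))
E
```

```text
top mat 1870 [382.8 204.4] [135.3 270. ] 2.8
top spanner 1377 [356.6 293.7] [191.5  72.6] 50.0
  len 0.1781 ang -143.8 tail [0.4314 0.3529] tip [0.2878 0.2477] grip(from tail+.119) [0.3354 0.2826] (tip-.087) [0.3579 0.2991]
4 135 [0.6293 0.0761 0.1606]
3 139 [0.6323 0.032  0.1602]
2 139 [ 0.6378 -0.0115  0.1606]
1 141 [ 0.642  -0.0552  0.1607]
span z 0.11 0.0037
span z 0.15 0.0148
span z 0.19 0.0148
span z 0.23 0.0152
span z 0.27 0.0132
lever top 60 [0.5625 0.3    0.117 ]
stud 93 [0.6124 0.2318 0.1192] 68.58670678555816
stud 65 [0.6126 0.2322 0.1205] 66.36670318284852
```

View pics/p12.png

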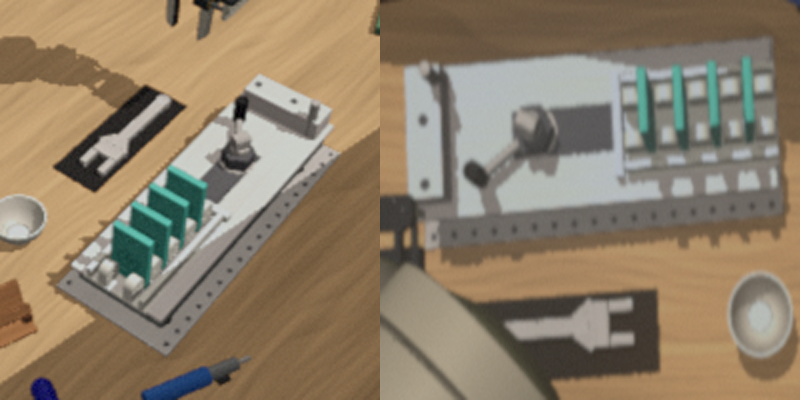

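```bash
python3 -c "
from plant import r
s=r.sense();print(s['time_s'],s['contact_force'],s['qvel'].round(3));print(r.hand_in())"
```

```text
81.175 [-0.57459975 -0.60203782 -0.07532985] [ 0.014 -0.005  0.003  0.008 -0.001 -0.     0.001]
the job is handed in; nothing more can be done
None
```

I finished the job and handed it in at 81 s. There was no verdict, so what follows rests on my own measurements.

- **Plaques:** all four stand in the four slots. Their tops all read the same height. They are about 100 mm above the slot floors once corrected for a camera that reads roughly 4 mm high.
- **Spanner before use:** it was knocked about 4 cm off its place during the run. I found it again, shifted it back along the mat and regripped it before fitting it to the stud.
- **Locking:** I fitted the spanner on the flats with its handle against the guide post, then swung the lever clockwise. The force held at about 5 N while the nut turned, then rose to 26 N. I took that as the hard stop.
- **Spanner at the end:** it lies flat on the mat with its grip point about 1 cm from the mat's middle. The arm was clear of everything, and the jar and bowl were not touched.

**Locknut uncertainty:** I could not read its angle directly. From the pictures the lever turned about 1.5 rad and the stud about 0.53 rad, so the nut moved roughly 0.95–0.98 rad on top of an unknown start of 0 to 0.2. The two cameras disagreed by about 3° on where the lever ended up. The force at the stop pointed somewhat off the lever's direction of travel, with 11 N upward. By calculation the fingers cleared the handle and the guide block by 13–15 mm, so I took the 26 N as the nut's stop rather than a collision.

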